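# Pack the foam-carving kit into stacked trays

## Robot

A 6-joint arm with a two-finger parallel gripper is mounted at the origin on the work surface. World frame = base frame: x ahead of the robot, y to its left, z up, the work surface at z = 0. Lengths are in m, angles in rad, forces in N, time in s.
With the tool pointing down it reaches from about 0.3 to 0.775 m from the base axis. Payload 14.6 kg.
Tool frame: the origin (TCP) lies on the centre line of the jaws, within the pads' length; the fingertips stand r.tcp_to_tips ahead of it and the grasp point (between the pads) lies 6 mm ahead of it (r.tcp_to_tips is the distance from the TCP to the fingertips, in m); z points along the fingers, x is the direction in which the jaws open and shut, and the axes are right-handed (so a half turn about z gives the same grasp; the last joint's range is limited). The gripper opens to 94 mm and grips with 3 to 60 N. Pads are 16 mm wide; open, the fingers measure 119 mm over their backs; the gripper's body (75 mm by 177 mm) begins 78 mm behind the grasp point.
Start: joints at [-1.264, 0.3, 1.521, -0, 1.321, -0.067], TCP at [0.201, -0.512, 0.23] pointing down, gripper open.
Joint ranges: [-3.03, 3.03], [-0.79, 2.21], [0.23, 2.52], [-1.04, 4.18], [0, 3.07], [-2.55, 2.55]. Speed limits (rad/s): [2.22, 2.22, 2.57, 3.14, 3.14, 3.14].

## Interface

Orientations are given as a unit quaternion [x, y, z, w].
In Python, from plant import r, imaging, models gives the robot as it stands.
- The arm moves only by the tool apply_moves, never from a script. Its argument "plan" is a list of rows, each a list of 3 entries, a list of its own where there are three numbers: the shift along the tool's x, y, z in m, then the turn about the tool's z in rad, then the closure in counts, from 0 (fully open) to 255 (shut). In form: [[[tx, ty, tz], spin, fingers], ...]. A call has 1 to 12 rows; each row is the pose to reach, as a shift and turn from the pose commanded when the call began, along the tool's axes at that moment; what a row does not reach only later rows make up. A row lasts 1/12 s, in which the tool goes at most 41.7 mm and 7.16 degrees, less where a joint would pass 70% of its speed; a pose out of reach is approached as far as the arm can. A call with a gripper value outside its range is refused whole. The fingers move at their own pace and stop on an object; "force" is the grip in N (left out, the last holds). Time passes only in rows, so rows that repeat a pose let the fingers close. It gives the time, the measured TCP pose, the force and the opening at its end, in the units of the state.
- r.get_obs(): the state, without advancing time (a new reading comes with each control period).
- imaging.capture(name): name is "side" or "top"; returns a dict with "img" (384x512x3 uint8, blue, green, red), "depth" (384x512 float32, m along the optical axis (not along the pixel's ray), 0 where there is no reading), "fx", "fy", "cx", "cy" (pixels), "cam_to_world" (4x4, takes a point from camera to world coordinates). Camera axes: x right, y up, looking along -z (the intrinsics and any distortion apply to the point x, -y, -z); pixel columns grow to the right and rows downward; lengths in m; the calibration is good to about 2 mm. A picture is of the moment at which its call begins.
- r.job_done(): hands the job in, once; it reports no verdict.
Trained networks look in the newest picture that a camera, given by its name, has taken for a name from the list of things; names that differ only in an ending like _2 or _b are one class to them, and where a whole thing is asked for, a point or a joint stands for the part that bears it (a point fixed in the world has none). Each returns a list of dicts, best first, with "conf" (0 to 1); they miss things now and then, are a little off and sometimes report something else, mostly with a low value. They report only what shows in the picture. A call takes as long as a camera call. They do not tell look-alikes from the thing itself.
- models.outline_of(camera, target): "region" (384x512 bool, what is visible of it) and "location" ([column, row] in pixels, amid what is visible of it).
The state is a dict: "time_s": time; "joints": joint angles; "qvel": joint speeds; "joint_torque": joint torques, N m; "position": TCP position; "orientation": TCP orientation; "wrist_force": force on the tool from outside, world axes, zero at the start; "moment": the same for the moment, N m; "finger_gap": finger opening in m.
Only numpy, scipy, OpenCV 4.12 (cv2) and the standard library are available. Lean on these libraries where they do the work, as an engineer would, in place of code of your own. Each camera call takes 0.05 s, during which the arm holds its last target. There are 200 camera calls.

## Task

Pack the carving kit away: take the nested trays apart and stack them upright on the bench, green at the bottom, orange on it and grey on top, each turned half a turn from the one below so that it rests on the ledges instead of nesting. The green-handled rasps from the tool block go into the green tray, the orange-handled chisels into the orange tray and the sanding blocks into the grey tray, however many of each are there, all lying inside below the rim. Leave the foam carving where it is.

Things in the scene. Friction and masses are not known exactly. Their poses are not given: they have to be found in the camera images.
- tray_green_mid (a point): Green open stack-nest tray, 200 x 130 x 76 mm (x, y, z), 0.2 kg, same shape as the other two. This point: its centre, 38 mm above its underside; x along its length, z up; the label end is at -x. Grip: an upright hand tab in the middle of each long side, 10 mm thick (y 55 to 65 mm from centre), 60 mm long, from the rim 30 mm down; pinch it from above, one finger inside. Starts on top of the nest
- tray_orange_mid (a point): Orange open stack-nest tray, 200 x 130 x 76 mm (x, y, z), 0.2 kg, same shape as the other two. This point: its centre, 38 mm above its underside; x along its length, z up; the label end is at -x. Starts in the middle of the nest, 38 mm above the grey one. Inside, at the floor (3 mm thick), 92 mm wide and 139 mm long between the end columns; 110 mm wide at the rim
- tray_grey_mid (a point): Grey open stack-nest tray, 200 x 130 x 76 mm (x, y, z), 0.2 kg, same shape as the other two. This point: its centre, 38 mm above its underside; x along its length, z up; the label end is at -x. Grip: an upright hand tab in the middle of each long side, 10 mm thick (y 55 to 65 mm from centre), 60 mm long, from the rim 30 mm down; pinch it from above, one finger inside. Starts lowest, on the bench
- tray_green_label (a point): label end of the green tray (white card outside, white cap on that rim): point in the end wall, 100 mm from the tray's centre along its -x, 60 mm above its underside. Inside each tray are ledges 16 mm below the rim: one in the middle of the label end (40 mm wide), one in each corner of the other end; its foot has matching recesses
- tray_orange_label (a point): label end of the orange tray (white card outside, white cap on that rim): point in the end wall, 100 mm from the tray's centre along its -x, 60 mm above its underside. A tray set into another the same way round sinks in and stands 38 mm above it; turned half a turn it rests on the ledges, 60 mm above it, with 6 mm of play each way
- tray_grey_label (a point): label end of the grey tray (white card outside, white cap on that rim): point in the end wall, 100 mm from the tray's centre along its -x, 60 mm above its underside. 
- rasp_a_grip (a point): Rasp, green handle, dark toothed blade; 122 mm long, 90 g. This point: centre of the handle (20 x 20 x 70 mm). Its z axis runs from blade to handle end: handle from -35 to 35, flat blade (14 mm wide along y, 5 mm thick) from -35 to -87 mm. Starts in a well of the tool block, blade inside, handle out, leaning 35 degrees from upright: pull it along its own axis
- rasp_b_grip (a point): Rasp, green handle, dark toothed blade; 122 mm long, 90 g. This point: centre of the handle (20 x 20 x 70 mm). Its z axis runs from blade to handle end: handle from -35 to 35, flat blade (14 mm wide along y, 5 mm thick) from -35 to -87 mm. Starts in a well of the tool block, blade inside, handle out, leaning 35 degrees from upright: pull it along its own axis
- chisel_a_grip (a point): Chisel, orange handle, bright blade; 122 mm long, 90 g. This point: centre of the handle (20 x 20 x 70 mm). Its z axis runs from blade to handle end: handle from -35 to 35, flat blade (14 mm wide along y, 5 mm thick) from -35 to -87 mm. Starts in a well of the tool block, blade inside, handle out, leaning 35 degrees from upright: pull it along its own axis
- chisel_b_grip (a point): Chisel, orange handle, bright blade; 122 mm long, 90 g. This point: centre of the handle (20 x 20 x 70 mm). Its z axis runs from blade to handle end: handle from -35 to 35, flat blade (14 mm wide along y, 5 mm thick) from -35 to -87 mm. Starts in a well of the tool block, blade inside, handle out, leaning 35 degrees from upright: pull it along its own axis
- sander_a_mid (a point): Grey sanding block with dark gritty faces, 60 x 40 x 28 mm (x, y, z), 60 g, lying on the bench. This point: its centre
- sander_b_mid (a point): Grey sanding block with dark gritty faces, 60 x 40 x 28 mm (x, y, z), 60 g, lying on the bench. This point: its centre
- block_face (a point): wooden tool block fixed to the bench, 228 x 100 x 92 mm, with four wells in a row 50 mm apart (18 x 8 mm, tools lean 35 degrees towards the block's +x). This point: middle of the row on the sloping face; y runs along the row (wells at y = -75, -25, 25, 75 mm), z up
- carving_mid (a point): half-finished lilac foam carving, a rounded lump 110 mm wide and 72 mm high standing on the bench; this point: its middle, 35 mm up
Mind the look-alikes: they are no part of the job. Leave any purple look-alike of the part that bears tray_orange_mid alone.

How it is judged:
At the end, for the whole second after the job is handed in: Green tray level on the bench, orange resting level on its ledges (54 to 66 mm higher, within 14 mm of centred, label at the opposite end), grey likewise on orange. Each rasp in green, chisel in orange, sanding block in grey, its point 22 mm or more below the rim. All at rest and released (height (world z) of tray_green_mid between 0.03 and 0.046 m and angle between each of tray_green_mid, tray_orange_mid, tray_grey_mid's own z axis and vertical below 0.06 rad and z of tray_orange_mid in the frame of tray_green_mid between 0.054 and 0.066 m and x of tray_orange_mid in the frame of tray_green_mid between -0.014 and 0.014 m and y of tray_orange_mid in the frame of tray_green_mid between -0.014 and 0.014 m and x of tray_orange_label in the frame of tray_green_mid above 0.07 m and z of tray_grey_mid in the frame of tray_orange_mid between 0.054 and 0.066 m and x of tray_grey_mid in the frame of tray_orange_mid between -0.014 and 0.014 m and y of tray_grey_mid in the frame of tray_orange_mid between -0.014 and 0.014 m and x of tray_grey_label in the frame of tray_orange_mid above 0.07 m and x of rasp_a_grip in the frame of tray_green_mid between -0.085 and 0.085 m and y of rasp_a_grip in the frame of tray_green_mid between -0.05 and 0.05 m and z of rasp_a_grip in the frame of tray_green_mid between -0.038 and 0.016 m and x of rasp_b_grip in the frame of tray_green_mid between -0.085 and 0.085 m and y of rasp_b_grip in the frame of tray_green_mid between -0.05 and 0.05 m and z of rasp_b_grip in the frame of tray_green_mid between -0.038 and 0.016 m and x of chisel_a_grip in the frame of tray_orange_mid between -0.085 and 0.085 m and y of chisel_a_grip in the frame of tray_orange_mid between -0.05 and 0.05 m and z of chisel_a_grip in the frame of tray_orange_mid between -0.038 and 0.016 m and x of chisel_b_grip in the frame of tray_orange_mid between -0.085 and 0.085 m and y of chisel_b_grip in the frame of tray_orange_mid between -0.05 and 0.05 m and z of chisel_b_grip in the frame of tray_orange_mid between -0.038 and 0.016 m and x of sander_a_mid in the frame of tray_grey_mid between -0.085 and 0.085 m and y of sander_a_mid in the frame of tray_grey_mid between -0.05 and 0.05 m and z of sander_a_mid in the frame of tray_grey_mid between -0.038 and 0.016 m and x of sander_b_mid in the frame of tray_grey_mid between -0.085 and 0.085 m and y of sander_b_mid in the frame of tray_grey_mid between -0.05 and 0.05 m and z of sander_b_mid in the frame of tray_grey_mid between -0.038 and 0.016 m and linear speed of each of tray_green, tray_orange, tray_grey below 0.02 m/s); the robot touches nothing.
It fails at once if the foam carving is pushed more than 40 mm or tipped over (distance of carving_mid from where it was at the start of the episode above 0.04 m or angle between carving_mid's own z axis and vertical above 0.5 rad).
Of rasp_a, rasp_b, chisel_a, chisel_b, sander_a, sander_b only 4 to 6 are there at a start; the rules pass over those that are not, and their reading is None.
At some moment in a run one of sander_a, sander_b may be knocked a few centimetres aside while the robot is not near it.
Once in a run the grip may slacken for a moment while it holds something.
It also fails if it takes over 200 s, if anything falls off the work surface, if the arm or the gripper's body presses on something with over 40 N, if the wrist force passes 120 N, or if a joint passes its speed limit or range.

## Working session

There is one attempt and no reset: what is moved stays moved. The work goes in short steps, Python scripts to look and compute and a tool call to move; the robot and the scene stay as the last step left them, time stands still between calls to the robot, and variables do not carry over. Pictures are saved under pics/ and viewed, about 12 in all and at most 16, crops included, and the job is handed in when it is done.

Besides the shell and the picture viewer there is one more tool, called as a command line: name --argument value ..., lists and objects as JSON in quotes. apply_moves: Moves the arm, as the interface text tells. Its arguments: {"type":"object","properties":{"plan":{"type":"array"},"force":{"type":"number"}},"required":["plan"]}

```bash
ls; mkdir -p pics
cat > h.py <<'E'
import numpy as np, cv2
from plant import r, imaging, models
def cap(n): return imaging.capture(n)
def world(c,mask=None):
    d=c["depth"]; h,w=d.shape
    u,v=np.meshgrid(np.arange(w),np.arange(h))
    P=np.stack([(u-c["cx"])/c["fx"]*d,-(v-c["cy"])/c["fy"]*d,-d,np.ones_like(d)],-1)
    W=(P@np.array(c["cam_to_world"]).T)[...,:3]
    W[d==0]=np.nan
    return W
E
python3 - <<'E'
from h import *
o=r.get_obs(); print({k:np.round(v,3) for k,v in o.items()}, r.tcp_to_tips)
for n in("top","side"):
    c=cap(n); cv2.imwrite(f"pics/{n}0.png",c["img"]); np.savez(f"{n}0.npz",**c)
    print(n,np.round(c["cam_to_world"],3).tolist(),c["fx"],c["cx"],c["cy"],[k for k in c])
    W=world(c)
    for t in["tray_green_mid","tray_orange_mid","tray_grey_mid","rasp_a_grip","chisel_a_grip","sander_a_mid","block_face","carving_mid"]:
        for x in models.outline_of(n,t):
            m=x["region"]; p=W[m]; p=p[~np.isnan(p[:,0])]
            print(t,round(x["conf"],2),np.round(x["location"]),m.sum(),np.round(np.median(p,0),3) if len(p) else None,np.round(p.max(0),3) if len(p) else None)
E
```

```text
pics
{'time_s': np.float64(0.0), 'joints': array([-1.264,  0.3  ,  1.522, -0.   ,  1.321, -0.067]), 'qvel': array([ 0.001, -0.001, -0.002, -0.   , -0.   , -0.   ]), 'joint_torque': array([ 1.0000e-03, -5.3181e+01, -3.5274e+01,  7.1000e-02,  2.4000e-02,
       -0.0000e+00]), 'position': array([ 0.201, -0.512,  0.23 ]), 'orientation': array([ 0.826, -0.563, -0.   , -0.   ]), 'wrist_force': array([0.634, 0.196, 0.264]), 'moment': array([-0.002, -0.003, -0.031]), 'finger_gap': np.float64(0.094)} 0.025
top [[-0.009, 0.997, -0.074, 0.37], [-1.0, -0.008, 0.02, 0.008], [0.019, 0.074, 0.997, 1.376], [0.0, 0.0, 0.0, 1.0]] 447.9600290295459 250.93462967386938 186.1478044542297 ['img', 'depth', 'fx', 'fy', 'cx', 'cy', 'cam_to_world']
tray_orange_mid 0.65 [342. 192.] 164 [ 0.449 -0.281  0.107] [ 0.528 -0.263  0.126]
tray_orange_mid 0.65 [347. 288.] 2980 [ 0.178 -0.311  0.008] [ 0.271 -0.111  0.649]
tray_orange_mid 0.61 [133. 159.] 156 [0.543 0.316 0.12 ] [0.57  0.331 0.145]
tray_grey_mid 0.76 [341. 195.] 217 [ 0.44  -0.284  0.066] [ 0.546 -0.26   0.092]
rasp_a_grip 0.49 [150. 162.] 125 [0.534 0.2
[... 805 characters left out ...]
0.362]
tray_grey_mid 0.6 [310. 152.] 1100 [ 0.443 -0.291  0.047] [ 0.603 -0.256  0.085]
rasp_a_grip 0.56 [156. 236.] 328 [0.534 0.274 0.112] [0.68  0.285 0.141]
chisel_a_grip 0.55 [190. 174.] 1009 [0.676 0.012 0.053] [0.741 0.047 0.073]
chisel_a_grip 0.2 [226. 161.] 268 [ 0.642 -0.132  0.026] [ 0.706 -0.107  0.033]
sander_a_mid 0.17 [307. 150.] 1109 [ 0.444 -0.292  0.045] [ 0.543 -0.257  0.079]
block_face 0.86 [158. 274.] 4726 [0.489 0.325 0.054] [0.614 0.417 0.093]
block_face 0.52 [308. 150.] 1060 [ 0.439 -0.292  0.046] [ 0.543 -0.257  0.079]
carving_mid 0.93 [189. 173.] 1043 [0.677 0.012 0.053] [0.804 0.047 0.073]
carving_mid 0.47 [309. 117.] 1941 [ 0.47  -0.373  0.132] [0.694 0.056 0.396]
```

Run:
```python
import cv2,numpy as np
a=cv2.imread("pics/top0.png")[60:384,60:480];cv2.imwrite("pics/t1.png",cv2.resize(a,None,fx=1.85,fy=1.85,interpolation=3))
a=cv2.imread("pics/side0.png");cv2.imwrite("pics/s1.png",cv2.resize(a,None,fx=1.56,fy=1.56,interpolation=3))
```

```text
(no output)
```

View pics/t1.png

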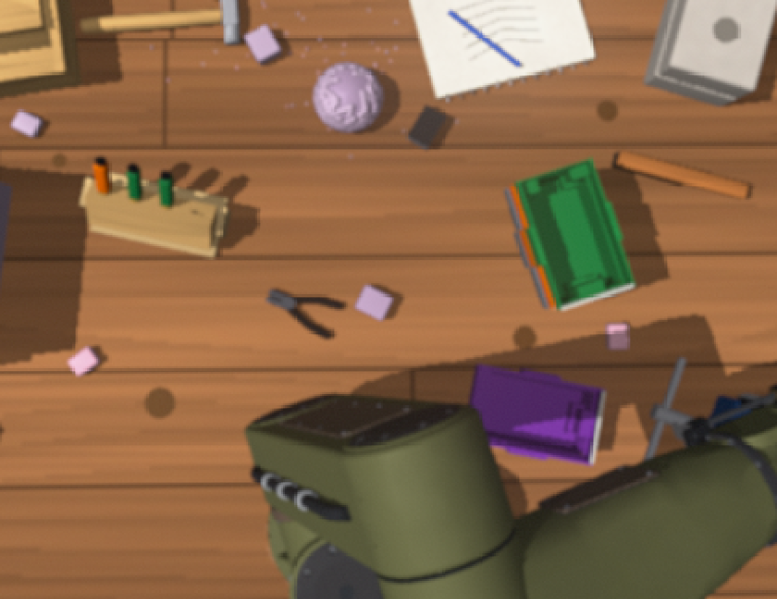

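View pics/s1.png

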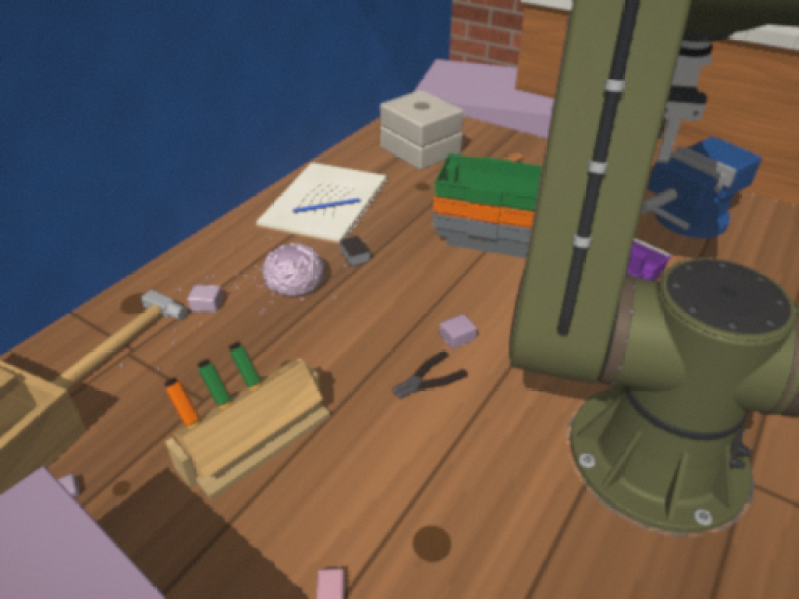

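The top picture (crop pixels) shows the nest with green on top and its white label end toward the robot at (570,235). The purple look-alike is at (540,410). The block is at (155,215) with one orange handle (102,175) and two green ones (135,182) and (166,188). One dark sanding block is at (430,127), and the carving is at (347,97). Lilac and pink foam offcuts at (263,43), (375,300), (28,123), (85,360) and (617,335) are not sanders. The orange stick at (680,175) is not a chisel.

```bash
cat >> h.py <<'E'
def hsv(c): return cv2.cvtColor(c["img"],cv2.COLOR_BGR2HSV)
def col(c,name):
    H=hsv(c); h,s,v=H[...,0],H[...,1],H[...,2]
    return {"green":(h>55)&(h<90)&(s>110),"orange":(h>4)&(h<16)&(s>190)&(v>120),"dark":(v<90)&(s<70),"grey":(s<60)&(v>60)&(v<180),"white":(s<50)&(v>190)}[name]
def box(W,m,lo,hi):
    with np.errstate(invalid='ignore'): return m&(W>np.array(lo)).all(-1)&(W<np.array(hi)).all(-1)
def pose():
    o=r.get_obs(); q=o["orientation"]; return np.array(o["position"]),2*np.arctan2(q[1],q[0]),o
def rel(p,yaw):
    "tool-frame shift and spin to world TCP p, tool-x yaw (tool down)"
    P,Y,o=pose(); d=np.array(p)-P; x=[np.cos(Y),np.sin(Y)]; y=[np.sin(Y),-np.cos(Y)]
    dy=(Y-yaw+np.pi)%(2*np.pi)-np.pi
    return np.round([d[:2]@x,d[:2]@y,-d[2],dy],4)
E
python3 - <<'E'
from h import *
T=dict(np.load("top0.npz"));S=dict(np.load("side0.npz"))
for n,c in(("top",T),("side",S)):
    W=world(c)
    m=box(W,col(c,"green"),[.3,-.5,.135],[.65,-.2,.17])
    p=W[m]; print(n,"green rim",m.sum(),np.round(np.percentile(p[:,2],[5,50,95]),3),cv2.minAreaRect(p[:,:2].astype(np.float32)*1000))
    for nm,k in(("white",col(c,"white")),):
        p=W[box(W,k,[.3,-.45,.1],[.6,-.2,.17])]; print("white",len(p),np.round(p.mean(0),3) if len(p) else 0)
    for nm in("green","orange"):
        m=box(W,col(c,nm),[.4,.15,.03],[.7,.5,.25]).astype(np.uint8)
        k,l,st,ce=cv2.connectedComponentsWithStats(m)
        for i in range(1,k):
            if st[i,4]<15: continue
            p=W[l==i]; u,s,v=np.linalg.svd(p-p.mean(0),full_matrices=False); a=v[0]*np.sign(v[0,2])
            print(nm,st[i,4],np.round(p.mean(0),3),"axis",np.round(a,2),"top",np.round(p[p[:,2].argsort()[-5:]].mean(0),3),"low",np.round(p[p[:,2].argsort()[:5]].mean(0),3),ce[i].round())
    m=box(W,col(c,"dark"),[.3,-.25,.02],[.75,-.05,.04]); p=W[m]
    if len(p): print("sander",len(p),np.round(p.mean(0),3),cv2.minAreaRect(p[:,:2].astype(np.float32)*1000))
    m=box(W,np.ones(m.shape,bool),[.4,.1,.06],[.62,.5,.1]); p=W[m]
    print("block",cv2.minAreaRect(p[:,:2].astype(np.float32)*1000))
E
```

```text
top green rim 644 [0.136 0.149 0.156] ((460.953125, -344.3100891113281), (191.5283203125, 131.07394409179688), 17.804584503173828)
white 24 [ 0.359 -0.359  0.153]
green 75 [0.543 0.315 0.121] axis [ 0.59 -0.09  0.81] top [0.557 0.314 0.142] low [0.528 0.316 0.097] [132. 159.]
green 80 [0.532 0.267 0.122] axis [ 0.62 -0.08  0.78] top [0.547 0.268 0.14 ] low [0.517 0.271 0.1  ] [149. 162.]
orange 91 [0.552 0.367 0.119] axis [ 0.57 -0.1   0.82] top [0.568 0.366 0.14 ] low [0.534 0.369 0.093] [114. 156.]
sander 221 [ 0.647 -0.141  0.029] ((647.138916015625, -141.1627197265625), (34.60358428955078, 59.726627349853516), 58.489688873291016)
block ((509.045654296875, 301.31817626953125), (228.7189178466797, 62.0353889465332), 76.94902038574219)
side green rim 684 [0.136 0.143 0.152] ((465.0364685058594, -341.9352111816406), (190.0792694091797, 130.84234619140625), 18.72184181213379)
white 0 0
green 192 [0.531 0.274 0.113] axis [ 0.57 -0.12  0.81] top [0.545 0.27  0.135] low [0.517 0.28  0.089] [157. 234.]
green 208 [0.542 0.323 0.114] axis [ 0.56 -0.14  0.82] top [0.555 0.316 0.135] low [0.527 0.328 0.09 ] [137. 246.]
orange 278 [0.553 0.371 0.113] axis [ 0.56 -0.13  0.82] top [0.567 0.367 0.136] low [0.539 0.377 0.087] [116. 258.]
sander 142 [ 0.648 -0.136  0.027] ((651.3554077148438, -137.18655395507812), (40.555809020996094, 60.75961685180664), 63.27722930908203)
block ((510.8199157714844, 302.1220397949219), (228.66925048828125, 62.070945739746094), 75.74679565429688)
```

Run:
```python
from h import *
T=dict(np.load("top0.npz"));W=world(T)
m=box(W,np.ones(W.shape[:2],bool),[.3,-.15,.012],[.7,.2,.3]).astype(np.uint8)
k,l,st,ce=cv2.connectedComponentsWithStats(m)
for i in range(1,k):
    if st[i,4]>20: p=W[l==i]; print(st[i,4],p.min(0).round(3),p.max(0).round(3))
print(rel([.440,-.2875,.23],-1.253),rel([.440,-.2875,.150],-1.253))
```

```text
692 [ 0.639 -0.067  0.014] [0.7   0.045 0.076]
212 [ 0.612 -0.15   0.012] [ 0.682 -0.108  0.037]
97 [0.467 0.185 0.012] [0.532 0.199 0.069]
229 [ 0.33  -0.079  0.023] [ 0.387 -0.021  0.041]
311 [0.303 0.002 0.012] [0.379 0.126 0.024]
[-0.1217 -0.3046  0.0004  0.056 ] [-0.1217 -0.3046  0.0804  0.056 ]
```

apply_moves --plan '[[[-0.122,-0.305,0],0.056,140],[[-0.122,-0.305,0],0.056,140],[[-0.122,-0.305,0],0.056,140],[[-0.122,-0.305,0],0.056,140],[[-0.122,-0.305,0],0.056,140],[[-0.122,-0.305,0],0.056,140],[[-0.122,-0.305,0],0.056,140],[[-0.122,-0.305,0],0.056,140],[[-0.122,-0.305,0],0.056,140],[[-0.122,-0.305,0],0.056,140],[[-0.122,-0.305,0],0.056,140],[[-0.122,-0.305,0],0.056,140]]'

```text
time_s: 1.9
position: [0.4395, -0.2878, 0.2304]
orientation: [0.81, -0.587, -0.0, 0.0]
wrist_force: [0.0, -0.3, -0.8]
finger_gap: 0.0427
```

Run:
```python
from h import *
print(rel([.440,-.2875,.150],-1.253))
c=cap("top");s=cap("side")
a=cv2.resize(c["img"][100:384,150:480],None,fx=2.4,fy=2.1); cv2.imwrite("pics/t2.png",a)
cv2.imwrite("pics/s2.png",s["img"])
```

```text
[-0.0002 -0.0005  0.0804 -0.0012]
```

View pics/t2.png

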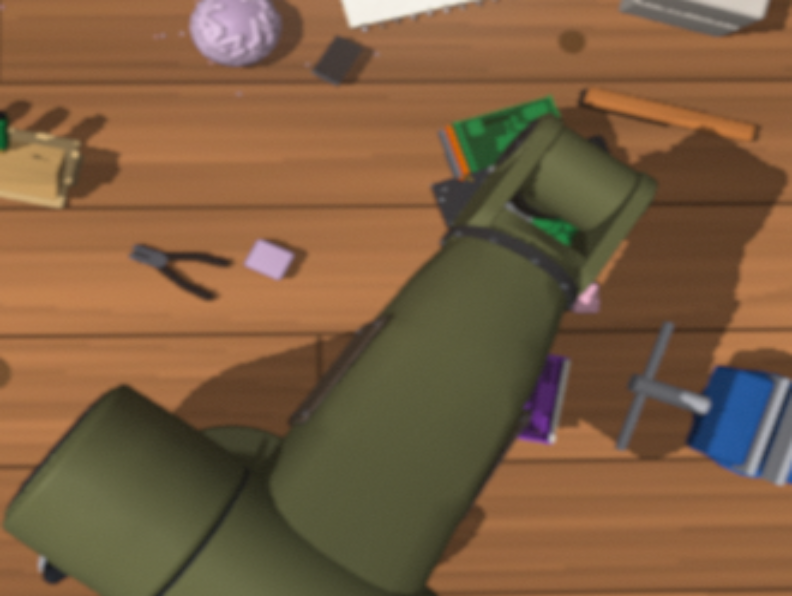

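View pics/s2.png

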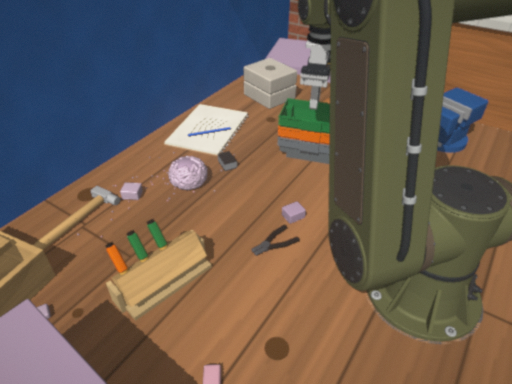

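Top picture: the gripper is over the near tab of the green tray, with only one sander in sight (340,60). The side picture (315,95) agrees. Next I descend and grip.

apply_moves --plan '[[[0,0,0.04],0,140],[[0,0,0.07],0,140],[[0,0,0.08],0,140],[[0,0,0.08],0,140],[[0,0,0.08],0,255],[[0,0,0.08],0,255],[[0,0,0.08],0,255],[[0,0,0.08],0,255],[[0,0,0.08],0,255],[[0,0,0.08],0,255]]' --force 55

```text
time_s: 2.83
position: [0.4406, -0.2875, 0.1513]
orientation: [0.81, -0.586, 0.001, 0.0]
wrist_force: [-0.8, -1.5, 4.0]
finger_gap: 0.0096
```

apply_moves --plan '[[[0,0,-0.01],0,255],[[0,0,-0.02],0,255],[[0,0,-0.03],0,255],[[0,0,-0.045],0,255],[[0,0,-0.06],0,255],[[0,0,-0.08],0,255],[[0,0,-0.1],0,255],[[0,0,-0.11],0,255],[[0,0,-0.12],0,255],[[0,0,-0.12],0,255],[[0,0,-0.12],0,255]]'

```text
time_s: 3.75
position: [0.4402, -0.287, 0.2702]
orientation: [0.81, -0.586, -0.0, -0.0]
wrist_force: [-0.5, 0.1, -2.6]
finger_gap: 0.0097
```

Run:
```python
from h import *
print(r.get_obs()["finger_gap"],r.get_obs()["wrist_force"])
s=cap("side");W=world(s)
cv2.imwrite("pics/s3.png",cv2.resize(s["img"][40:220,200:400],None,fx=3,fy=3))
g=-.24; c=np.array([.505,.05]); tab=c+.06*np.array([-np.sin(g),np.cos(g)]); yaw=g-np.pi/2
print(tab,yaw,rel([*tab,.27],yaw))
```

```text
0.009673794467108223 [-0.51024201  0.07506268 -2.61629683]
[0.51926216 0.10828028] -1.8107963267948965 [-3.506e-01 -1.988e-01 -4.000e-04  5.578e-01]
```

View pics/s3.png

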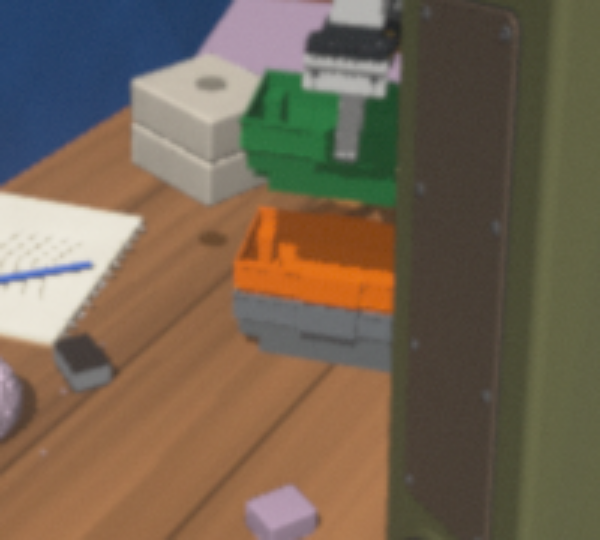

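Green hangs level from the gripper (340,130), and orange and grey stayed in place (320,250). Next I carry it to the free spot.

apply_moves --plan '[[[-0.015,-0.01,0],0.05,255],[[-0.045,-0.025,0],0.1,255],[[-0.08,-0.045,0],0.15,255],[[-0.115,-0.065,0],0.2,255],[[-0.15,-0.085,0],0.26,255],[[-0.185,-0.105,0],0.32,255],[[-0.22,-0.125,0],0.38,255],[[-0.255,-0.145,0],0.44,255],[[-0.29,-0.165,0],0.5,255],[[-0.32,-0.182,0],0.54,255],[[-0.34,-0.193,0],0.558,255],[[-0.35,-0.199,0],0.558,255]]'

```text
time_s: 4.8
position: [0.5197, 0.1102, 0.2692]
orientation: [-0.618, 0.786, 0.001, -0.001]
wrist_force: [0.0, 0.2, -3.0]
finger_gap: 0.0099
```

apply_moves --plan '[[[0,0,0],0,255],[[0,0,0.03],0,255],[[0,0,0.06],0,255],[[0,0,0.09],0,255],[[0,0,0.12],0,255],[[0,0,0.15],0,255],[[0,0,0.17],0,255],[[0,0,0.18],0,255],[[0,0,0.185],0,255],[[0,0,0.19],0,255],[[0,0,0.19],0,255]]'

```text
time_s: 5.72
position: [0.5201, 0.1072, 0.0806]
orientation: [-0.617, 0.787, -0.0, 0.0]
wrist_force: [0.5, -0.5, -2.6]
finger_gap: 0.0098
```

Run:
```python
from h import *
print(rel([.5193,.1083,.076],-1.8108),pose()[:2])
s=cap("top");W=world(s)
cv2.imwrite("pics/t4.png",cv2.resize(s["img"][60:260,90:390],None,fx=2.6,fy=2.6))
```

```text
[-0.0009  0.0011  0.0046 -0.0004] (array([0.52011683, 0.10720971, 0.08061606]), np.float64(4.471937886338967))
```

View pics/t4.png

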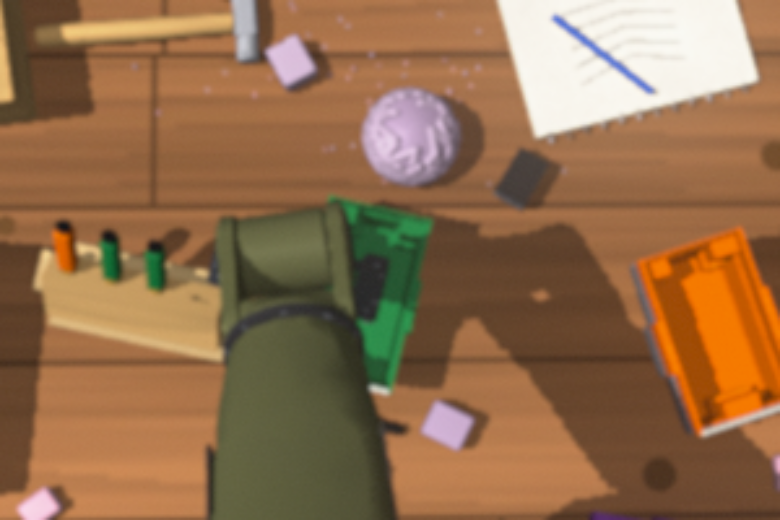

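Green is just above the bench at the planned spot (380,300), clear of the carving (410,135). I lower it, release and rise.

apply_moves --plan '[[[0,0,0.004],0,255],[[0,0,0.007],0,255],[[0,0,0.007],0,255],[[0,0,0.006],0,140],[[0,0,0.006],0,140],[[0,0,0.006],0,140],[[0,0,0.006],0,140],[[0,0,-0.03],0,140],[[0,0,-0.07],0,140],[[0,0,-0.11],0,140],[[0,0,-0.15],0,140],[[0,0,-0.18],0,140]]'

```text
time_s: 6.77
position: [0.52, 0.1076, 0.2639]
orientation: [-0.617, 0.787, -0.001, 0.001]
wrist_force: [0.0, 0.7, 0.1]
finger_gap: 0.0429
```

Run:
```python
from h import *
# rasp nearest (b): axis & handle top ; est from first picture, side+top averaged
P={"r1":(.532,.271),"r2":(.5425,.319),"ch":(.5525,.369)}
for n in("top","side"):
    c=dict(np.load(n+"0.npz"));W=world(c)
    m=box(W,np.ones(W.shape[:2],bool),[.4,.15,.085],[.65,.45,.096])&~col(c,"green")&~col(c,"orange")
    p=W[m];print(n,"block top",len(p),cv2.minAreaRect(p[:,:2].astype(np.float32)*1000))
    for nm,lo,hi in(("green",[.4,.23,.085],[.62,.29,.2]),("green",[.4,.295,.085],[.62,.34,.2]),("orange",[.4,.34,.085],[.62,.4,.2])):
        p=W[box(W,col(c,nm),lo,hi)]
        z=p[:,2];A=np.polyfit(z-.12,p[:,:2],1);print(nm,"xy@z.12",A[1].round(4),"slope",A[0].round(2),"zmax",np.percentile(z,98).round(3))
print(pose()[:2])
```

```text
top block top 430 ((516.39404296875, 300.21539306640625), (201.0859832763672, 43.30901336669922), 76.7067642211914)
green xy@z.12 [0.5308 0.267 ] slope [ 0.77 -0.08] zmax 0.14
green xy@z.12 [0.5421 0.3153] slope [ 0.7  -0.09] zmax 0.142
orange xy@z.12 [0.5526 0.3668] slope [ 0.68 -0.13] zmax 0.14
side block top 494 ((518.9070434570312, 300.0181579589844), (200.00155639648438, 43.277164459228516), 77.82437896728516)
green xy@z.12 [0.5359 0.2732] slope [ 0.68 -0.16] zmax 0.134
green xy@z.12 [0.5464 0.3217] slope [ 0.67 -0.18] zmax 0.135
orange xy@z.12 [0.5576 0.37  ] slope [ 0.66 -0.17] zmax 0.136
(array([0.52003302, 0.10759554, 0.26393237]), np.float64(4.472206700290327))
```

apply_moves --plan '[[[-0.04,0.004,0],0,140],[[-0.08,0.008,0.01],0,140],[[-0.12,0.013,0.03],0,140],[[-0.158,0.017,0.06],0,140],[[-0.158,0.017,0.08],0,140],[[-0.158,0.017,0.085],0,140],[[-0.158,0.017,0.085],0,140]]' --force 40

```text
time_s: 7.35
position: [0.5402, 0.2647, 0.1737]
orientation: [-0.618, 0.787, 0.0, -0.002]
wrist_force: [-0.2, -0.4, 0.7]
finger_gap: 0.0425
```

Run:
```python
from h import *
print(rel([.541,.2655,.123],-1.811),pose()[:2])
s=cap("side")
M=np.linalg.inv(s["cam_to_world"])
def px(p):
    q=M@np.array([*p,1]); return (int(s["cx"]+s["fx"]*q[0]/-q[2]),int(s["cy"]-s["fy"]*q[1]/-q[2]))
im=cv2.resize(s["img"],None,fx=4,fy=4,interpolation=3)
a=np.array([.558,-.132,.819])
for b in([.543,.265,.12],[.5545,.313,.12],[.5655,.3645,.12]):
    q=[tuple(4*x for x in px(np.array(b)+t*a)) for t in(-.05,.018)]; cv2.line(im,*q,(255,255,0),1)
t=pose()[0]-[0,0,.025]; cv2.circle(im,tuple(4*x for x in px(t)),4,(0,0,255),-1)
cv2.imwrite("pics/s4.png",im[640:1120,380:1100])
```

```text
[-0.0009 -0.0006  0.0507  0.0007] (array([0.54022958, 0.26474364, 0.17373975]), np.float64(4.472909213228865))
```

View pics/s4.png

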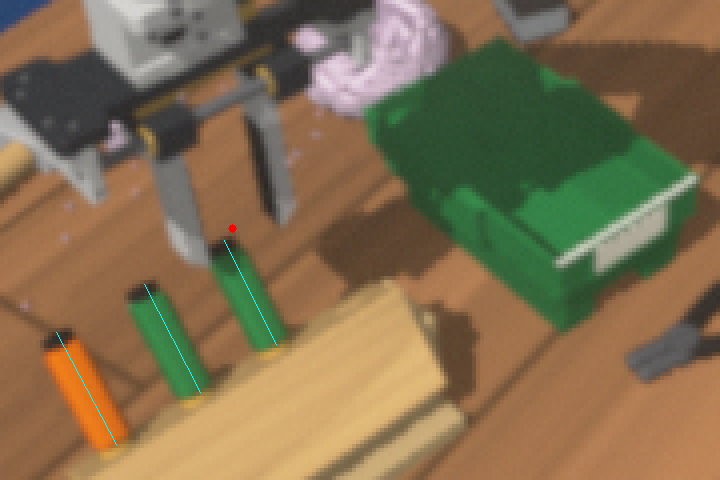

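The side crop shows the fingers straddling the nearest rasp (245,290). The computed axes lie on the three handles, and green is level on the bench (540,180). I descend, grip and pull along the axis.

apply_moves --plan '[[[-0.002,0,0.03],0,140],[[-0.002,0,0.05],0,140],[[-0.002,0,0.05],0,140],[[-0.002,0,0.05],0,255],[[-0.002,0,0.05],0,255],[[-0.002,0,0.05],0,255],[[-0.002,0,0.05],0,255],[[-0.002,0,0.05],0,255]]'

```text
time_s: 8.07
position: [0.5422, 0.2671, 0.1271]
orientation: [-0.617, 0.787, -0.0, 0.001]
wrist_force: [0.7, -2.4, 7.6]
finger_gap: 0.0197
```

apply_moves --plan '[[[0,-0.006,-0.008],0,255],[[0,-0.011,-0.016],0,255],[[0,-0.017,-0.025],0,255],[[0,-0.023,-0.033],0,255],[[0,-0.029,-0.041],0,255],[[0,-0.034,-0.049],0,255],[[0,-0.04,-0.057],0,255],[[0,-0.04,-0.09],0,255],[[0,-0.04,-0.12],0,255],[[0,-0.04,-0.12],0,255]]'

```text
time_s: 8.9
position: [0.582, 0.2579, 0.2524]
orientation: [-0.617, 0.787, -0.001, 0.004]
wrist_force: [-0.1, 0.4, 0.6]
finger_gap: 0.02
```

```bash
cat >> h.py <<'E'
def tool_axis(c,nm,lo,hi):
    W=world(c); p=W[box(W,col(c,nm),lo,hi)]
    if len(p)<10: return None
    u,s,v=np.linalg.svd(p-p.mean(0),full_matrices=False); a=v[0]*np.sign(v[0,2]); t=(p-p.mean(0))@a
    return len(p),p.mean(0).round(3),a.round(2),np.percentile(t,[2,98]).round(3)
E
python3 - <<'E'
from h import *
P,Y,o=pose();print(P,Y,o["finger_gap"])
s=cap("side")
for k in(s,): print(tool_axis(k,"green",P-[.08,.08,.1],P+[.08,.08,.05]))
cv2.imwrite("pics/s5.png",cv2.resize(s["img"][100:290,80:320],None,fx=2.8,fy=2.8))
# green tray pose
T=cap("top")
for c in(s,T):
    W=world(c);p=W[box(W,col(c,"green")|col(c,"white"),[.37,-.09,.064],[.64,.16,.084])]
    print(len(p),cv2.minAreaRect(p[:,:2].astype(np.float32)*1000),np.median(p[:,2]))
E
```

```text
[0.58203999 0.25792682 0.25237173] 4.472081069436294 0.019961266094924837
(195, array([0.568, 0.264, 0.235]), array([ 0.52, -0.23,  0.82]), array([-0.024,  0.028]))
399 ((490.0155029296875, 55.68275451660156), (130.18829345703125, 163.01182556152344), 75.19805908203125) 0.07379951323708012
312 ((504.44390869140625, 48.200931549072266), (126.53196716308594, 199.256103515625), 76.05450439453125) 0.07612254966214571
```

View pics/s5.png

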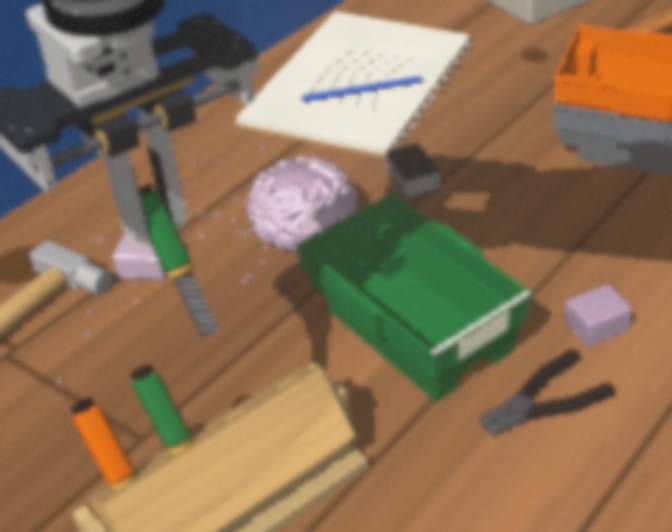

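The rasp hangs free at its 35° lean (170,230), with the second rasp and the chisel still in the block. I carry it over the green tray, with its tip near the label end at tray y = -22 mm.

apply_moves --plan '[[[0.03,0.005,0],0,255],[[0.07,0.01,0],0,255],[[0.11,0.015,0],0,255],[[0.15,0.02,0],0,255],[[0.19,0.025,0],0,255],[[0.22,0.025,0],0,255],[[0.244,0.025,0],0,255],[[0.244,0.025,0],0,255],[[0.244,0.025,0.04],0,255],[[0.244,0.025,0.08],0,255],[[0.244,0.025,0.12],0,255],[[0.244,0.025,0.127],0,255]]'

```text
time_s: 10.0
position: [0.4947, 0.0268, 0.1121]
orientation: [-0.617, 0.787, 0.003, -0.004]
wrist_force: [-0.2, -0.4, -2.3]
finger_gap: 0.0197
```

Run:
```python
from h import *
P,Y,o=pose();c=np.array([.5045,.0485]);g=-.243;d=P[:2]-c
print(P,o["finger_gap"],"tray",[d@[np.cos(g),np.sin(g)],d@[-np.sin(g),np.cos(g)]])
s=cap("side")
cv2.imwrite("pics/s6.png",cv2.resize(s["img"][120:260,150:320],None,fx=4,fy=4))
```

```text
[0.49467426 0.02679316 0.11205383] 0.019689147493857074 tray [np.float64(-0.004314060631919836), np.float64(-0.023433328026615772)]
```

View pics/s6.png

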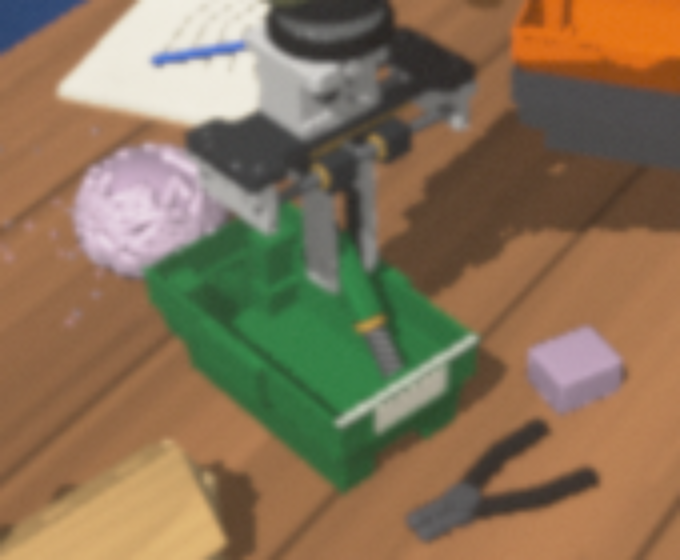

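The rasp is inside the green tray with its blade toward the label end (385,350), in line with the tray. I lower it until the tip touches, then tip it over with a light grip.

apply_moves --plan '[[[0,-0.001,0.008],0,255],[[0,-0.001,0.014],0,255],[[0,-0.001,0.02],0,255],[[0,-0.005,0.024],0,255],[[0,-0.01,0.028],0,255],[[0,-0.015,0.033],0,255],[[0,-0.021,0.039],0,255],[[0,-0.026,0.046],0,255],[[0,-0.031,0.053],0,255],[[0,-0.035,0.06],0,255],[[0,-0.039,0.067],0,255],[[0,-0.039,0.067],0,255]]' --force 12

```text
time_s: 11.05
position: [0.5356, 0.017, 0.0497]
orientation: [-0.617, 0.787, 0.001, -0.001]
wrist_force: [0.4, -0.4, -1.4]
finger_gap: 0.0203
```

Run:
```python
from h import *
P,Y,o=pose();c=np.array([.5045,.0485]);g=-.243;d=P[:2]-c
print(P,o["finger_gap"],o["wrist_force"],"tray",[d@[np.cos(g),np.sin(g)],d@[-np.sin(g),np.cos(g)]])
s=cap("side")
cv2.imwrite("pics/s7.png",cv2.resize(s["img"][120:260,150:320],None,fx=4,fy=4))
```

```text
[0.53564904 0.01704816 0.04967656] 0.020280989397260512 [ 0.37469669 -0.36869304 -1.3617922 ] tray [np.float64(0.037801694592318524), np.float64(-0.023032852746796083)]
```

View pics/s7.png

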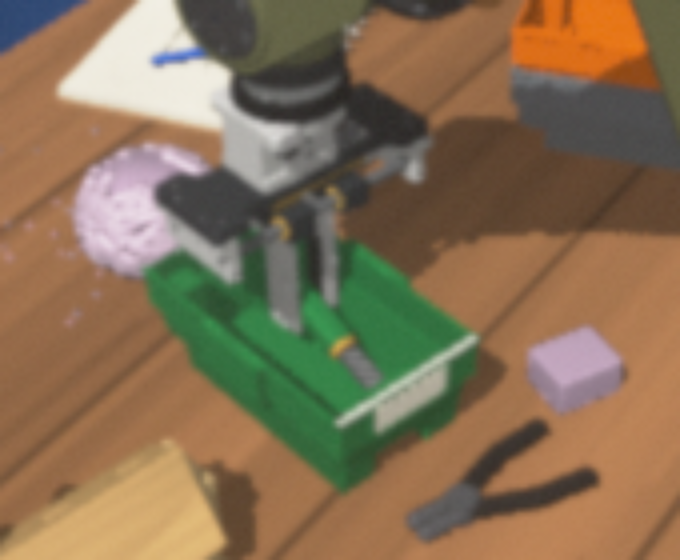

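The rasp has tipped to nearly flat in the green tray (340,345). I release and lift.

apply_moves --plan '[[[0,0,-0.001],0,185],[[0,0,-0.001],0,185],[[0,0,-0.001],0,185],[[0,0,-0.04],0,185],[[0,0,-0.08],0,185],[[0,0,-0.12],0,185],[[0,0,-0.15],0,185],[[0,0,-0.15],0,140],[[0,0,-0.15],0,140]]' --force 40

```text
time_s: 11.85
position: [0.5363, 0.0172, 0.2031]
orientation: [-0.617, 0.787, -0.001, 0.001]
wrist_force: [-0.4, -0.8, -0.7]
finger_gap: 0.0356
```

Run:
```python
from h import *
P,Y,o=pose();print(P,o["finger_gap"]);print(rel([.5555,.314,.180],-1.811),rel([.5555,.314,.127],-1.811))
```

```text
[0.53627348 0.01724093 0.20313848] 0.03555519331272646
[-2.928e-01  5.190e-02  2.310e-02  1.000e-04] [-2.928e-01  5.190e-02  7.610e-02  1.000e-04]
```

apply_moves --plan '[[[-0.04,0.007,0],0,140],[[-0.08,0.014,0],0,140],[[-0.12,0.021,0],0,140],[[-0.16,0.028,0],0,140],[[-0.2,0.035,0],0,140],[[-0.24,0.043,0],0,140],[[-0.28,0.05,0],0,140],[[-0.293,0.052,0],0,140],[[-0.293,0.052,0.02],0,140],[[-0.293,0.052,0.02],0,140]]'

```text
time_s: 12.68
position: [0.5534, 0.3143, 0.1765]
orientation: [-0.618, 0.786, 0.001, -0.003]
wrist_force: [0.1, -1.0, -2.0]
finger_gap: 0.0424
```

Run:
```python
from h import *
P,Y,o=pose();print(P,o["finger_gap"]);print(rel([.5555,.314,.127],-1.811))
T=cap("top");W=world(T)
for nm,lo,hi in(("green",[.4,-.08,.005],[.62,.13,.05]),):
    p=W[box(W,col(T,nm),lo,hi)];g=-.243;d=p[:,:2]-[.5045,.0485]
    t=np.c_[d@[np.cos(g),np.sin(g)],d@[-np.sin(g),np.cos(g)],p[:,2]]
    k=(t[:,2]>.014)&(abs(t[:,0])<.06)&(abs(t[:,1])<.04);print(k.sum(),np.percentile(t[k],[5,50,95],axis=0).round(3))
```

```text
[0.55337662 0.31427043 0.17648496] 0.04241470696461478
[-0.0002 -0.0021  0.0495  0.0015]
120 [[ 0.007 -0.032  0.017]
 [ 0.031 -0.023  0.024]
 [ 0.056 -0.014  0.029]]
```

The first rasp lies at tray y = -23 mm, with its top about 24 mm above the bench. On to the second rasp.

apply_moves --plan '[[[0,-0.001,0.03],0,140],[[0,-0.002,0.051],0,140],[[0,-0.002,0.051],0,140],[[0,-0.002,0.051],0,255],[[0,-0.002,0.051],0,255],[[0,-0.002,0.051],0,255],[[0,-0.002,0.051],0,255],[[0,-0.002,0.051],0,255],[[0,-0.002,0.051],0,255]]'

```text
time_s: 13.48
position: [0.5576, 0.3138, 0.1319]
orientation: [-0.617, 0.787, -0.0, 0.001]
wrist_force: [0.7, -1.0, 6.6]
finger_gap: 0.0197
```

apply_moves --plan '[[[0,-0.006,-0.008],0,255],[[0,-0.011,-0.016],0,255],[[0,-0.017,-0.025],0,255],[[0,-0.023,-0.033],0,255],[[0,-0.029,-0.041],0,255],[[0,-0.034,-0.049],0,255],[[0,-0.04,-0.057],0,255],[[0,-0.04,-0.09],0,255],[[0,-0.04,-0.12],0,255],[[0,-0.04,-0.12],0,255],[[0,-0.04,-0.12],0,255]]'

```text
time_s: 14.4
position: [0.5965, 0.3042, 0.2525]
orientation: [-0.617, 0.787, -0.0, 0.002]
wrist_force: [0.9, 0.3, -1.8]
finger_gap: 0.0196
```

```bash
cat >> h.py <<'E'
def trayxy(P,c=(.5045,.0485),g=-.243):
    d=np.asarray(P)[...,:2]-c; return np.stack([d@[np.cos(g),np.sin(g)],d@[-np.sin(g),np.cos(g)]],-1)
E
python3 - <<'E'
from h import *
P,Y,o=pose();print(P,o["finger_gap"],trayxy(P))
s=cap("side"); print(tool_axis(s,"green",P-[.08,.06,.1],P+[.08,.06,.05]))
E
```

```text
[0.5964832  0.30422326 0.25250626] 0.019610052030134276 [0.02774978 0.27034283]
(229, array([0.579, 0.311, 0.232]), array([ 0.54, -0.19,  0.82]), array([-0.026,  0.027]))
```

apply_moves --plan '[[[0.03,0.005,0],0,255],[[0.07,0.01,0],0,255],[[0.11,0.015,0],0,255],[[0.15,0.02,0],0,255],[[0.19,0.025,0],0,255],[[0.22,0.025,0],0,255],[[0.248,0.025,0],0,255],[[0.248,0.025,0],0,255],[[0.248,0.025,0.04],0,255],[[0.248,0.025,0.08],0,255],[[0.248,0.025,0.11],0,255],[[0.248,0.025,0.12],0,255]]'

```text
time_s: 15.45
position: [0.5101, 0.0692, 0.1252]
orientation: [-0.617, 0.787, 0.002, -0.003]
wrist_force: [-1.1, 1.0, -0.8]
finger_gap: 0.0198
```

apply_moves --plan '[[[0,0,0],0,255],[[0,0,0],0,255],[[0,0,0],0,255]]'

```text
time_s: 15.7
position: [0.5135, 0.0694, 0.1322]
orientation: [-0.617, 0.787, -0.001, 0.001]
wrist_force: [-0.3, 1.4, -0.2]
finger_gap: 0.0195
```

Run:
```python
from h import *
P,Y,o=pose();print(P,o["finger_gap"],trayxy(P))
s=cap("side"); W=world(s)
p=W[box(W,col(s,"green"),P-[.05,.03,.07],P+[.05,.03,.04])];t=np.c_[trayxy(p),p[:,2]];t=t[(t[:,2]>.08)];print(len(t),t.mean(0),np.polyfit(t[:,2],t[:,0],1),t.min(0),t.max(0))
```

```text
[0.51346799 0.0694401  0.13222968] 0.019538839677558803 [0.003666   0.02248273]
156 [-0.01541965  0.0259098   0.10858809] [ 0.5607046  -0.07630549] [-0.03098337  0.01358275  0.08243522] [0.00154318 0.0340213  0.13604939]
```

apply_moves --plan '[[[0,0,0.015],0,255],[[0,0,0.028],0,255],[[0,0,0.034],0,255],[[0,-0.008,0.039],0,255],[[0,-0.015,0.045],0,255],[[0,-0.021,0.052],0,255],[[0,-0.027,0.06],0,255],[[0,-0.032,0.068],0,255],[[0,-0.037,0.077],0,255],[[0,-0.04,0.083],0,255],[[0,-0.04,0.083],0,255],[[0,-0.04,0.083],0,255]]' --force 12

```text
time_s: 16.75
position: [0.5509, 0.0597, 0.0467]
orientation: [-0.617, 0.787, 0.001, -0.001]
wrist_force: [-0.7, 0.2, -0.4]
finger_gap: 0.0199
```

apply_moves --plan '[[[0,0,-0.001],0,185],[[0,0,-0.001],0,185],[[0,0,-0.001],0,185],[[0,0,-0.04],0,185],[[0,0,-0.08],0,185],[[0,0,-0.12],0,185],[[0,0,-0.15],0,185],[[-0.04,0,-0.15],0,140],[[-0.08,0,-0.15],0,140],[[-0.12,0,-0.15],0,140],[[-0.12,0,-0.15],0,140],[[-0.12,0,-0.15],0,140]]' --force 40

```text
time_s: 17.75
position: [0.5797, 0.1779, 0.1972]
orientation: [-0.618, 0.786, 0.0, -0.0]
wrist_force: [-0.2, 0.0, 0.3]
finger_gap: 0.0425
```

Run:
```python
from h import *
P,Y,o=pose();print(P,o["finger_gap"])
for n in("top","side"):
    T=cap(n);W=world(T)
    p=W[box(W,col(T,"green"),[.4,-.08,.005],[.62,.13,.06])]
    t=np.c_[trayxy(p),p[:,2]]
    for y in(-.023,.022):
        k=(t[:,2]>.014)&(abs(t[:,0])<.066)&(abs(t[:,1]-y)<.015);print(n,k.sum(),np.percentile(t[k],[5,50,95],axis=0).round(3).tolist() if k.sum() else 0)
    cv2.imwrite(f"pics/{n}8.png",T["img"])
a=cv2.resize(cv2.imread("pics/top8.png")[100:240,180:420],None,fx=2.5,fy=2.5);b=cv2.resize(cv2.imread("pics/side8.png")[120:240,150:320],None,fx=2,fy=2)
o=np.zeros((600,600,3),np.uint8);o[:350,:600]=a;o[350:590,:340]=b;cv2.imwrite("pics/c8.png",o)
# rasp handle
P0=W
```

```text
[0.57965814 0.17787315 0.19723813] 0.04247778541167508
top 125 [[0.009, -0.032, 0.018], [0.034, -0.023, 0.023], [0.06, -0.014, 0.028]]
top 125 [[0.005, 0.013, 0.018], [0.03, 0.021, 0.023], [0.056, 0.031, 0.029]]
side 113 [[0.009, -0.029, 0.015], [0.033, -0.019, 0.021], [0.059, -0.012, 0.024]]
side 50 [[0.005, 0.015, 0.02], [0.028, 0.019, 0.022], [0.056, 0.024, 0.024]]
```

View pics/c8.png

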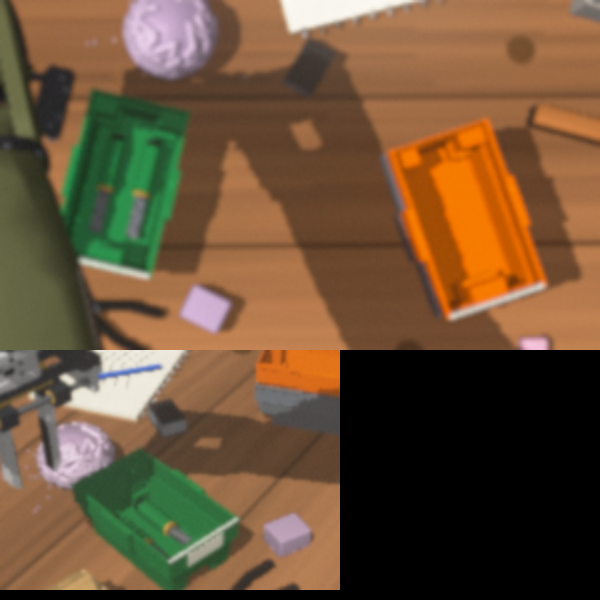

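Both rasps lie flat and side by side in the green tray (top crop, 120,190). Orange is on grey (470,220). I measure orange and go for it.

Run:
```python
from h import *
P,Y,o=pose()
R=[]
for n in("top","side"):
    T=cap(n);W=world(T);m=box(W,col(T,"orange")|col(T,"white"),[.3,-.5,.1],[.62,-.22,.125])
    p=W[m];(c,wh,a)=cv2.minAreaRect(p[:,:2].astype(np.float32)*1000);print(n,len(p),c,wh,a,np.percentile(p[:,2],[50,90]))
for n in("top","side"):
    T=cap(n);W=world(T);m=box(W,col(T,"orange"),[.3,-.5,.1],[.62,-.22,.125]);p=W[m];print(cv2.minAreaRect(p[:,:2].astype(np.float32)*1000))
c=np.array([.459,-.3445]);g=.318
print(rel([*(c+.06*np.array([-np.sin(g),np.cos(g)])),.20],g-np.pi/2))
```

```text
top 646 (458.830810546875, -344.6223449707031) (200.6165771484375, 132.03347778320312) 18.12100601196289 [0.11323416 0.11762251]
side 555 (468.0444641113281, -342.71075439453125) (186.52146911621094, 137.5467987060547) 17.24259376525879 [0.10843491 0.1141239 ]
((460.8615417480469, -343.7116394042969), (197.0741424560547, 131.23397827148438), 17.683021545410156)
((467.54144287109375, -341.3012390136719), (189.1288604736328, 137.5762481689453), 19.274694442749023)
[ 0.4827  0.025  -0.0023 -0.5596]
```

apply_moves --plan '[[[0.041,0.002,0],-0.1,140],[[0.082,0.004,0],-0.2,140],[[0.123,0.006,0],-0.3,140],[[0.164,0.008,0],-0.4,140],[[0.205,0.01,0],-0.5,140],[[0.246,0.012,0],-0.56,140],[[0.287,0.014,0],-0.56,140],[[0.328,0.017,0],-0.56,140],[[0.369,0.019,0],-0.56,140],[[0.41,0.021,0],-0.56,140],[[0.45,0.023,0],-0.56,140],[[0.483,0.025,0],-0.56,140]]'

```text
time_s: 19.05
position: [0.4391, -0.2898, 0.1978]
orientation: [0.81, -0.586, 0.0, 0.0]
wrist_force: [1.2, -0.1, 0.5]
finger_gap: 0.0421
```

apply_moves --plan '[[[0,0,0],0,140],[[0,0,0],0,140],[[0,0,0],0,140]]'

```text
time_s: 19.3
position: [0.4405, -0.2867, 0.1975]
orientation: [0.81, -0.586, -0.0, -0.0]
wrist_force: [-0.5, -0.1, 0.5]
finger_gap: 0.0422
```

Run:
```python
from h import *
print(pose()[:2],rel([.4405,-.2875,.112],-1.254))
```

```text
(array([ 0.4405433 , -0.28674106,  0.1975004 ]), np.float64(-1.2518401467222902)) [0.0007 0.0003 0.0855 0.0022]
```

apply_moves --plan '[[[0.001,0,0.04],0,140],[[0.001,0,0.075],0,140],[[0.001,0,0.085],0,140],[[0.001,0,0.085],0,140],[[0.001,0,0.085],0,255],[[0.001,0,0.085],0,255],[[0.001,0,0.085],0,255],[[0.001,0,0.085],0,255],[[0.001,0,0.085],0,255],[[0.001,0,0.085],0,255]]' --force 55

```text
time_s: 20.13
position: [0.4414, -0.2881, 0.1132]
orientation: [0.811, -0.586, 0.001, 0.0]
wrist_force: [-0.5, 1.9, 6.1]
finger_gap: 0.0096
```

apply_moves --plan '[[[0,0,-0.01],0,255],[[0,0,-0.02],0,255],[[0,0,-0.03],0,255],[[0,0,-0.045],0,255],[[0,0,-0.065],0,255],[[0,0,-0.085],0,255],[[0,0,-0.105],0,255],[[0,0,-0.125],0,255],[[0,0,-0.145],0,255],[[0,0,-0.16],0,255],[[0,0,-0.16],0,255],[[0,0,-0.16],0,255]]'

```text
time_s: 21.13
position: [0.4411, -0.2879, 0.2731]
orientation: [0.811, -0.585, 0.001, 0.0]
wrist_force: [0.1, 0.4, -2.6]
finger_gap: 0.0092
```

Run:
```python
from h import *
P,Y,o=pose();print(P,Y,o["finger_gap"],o["wrist_force"])
for n in("top","side"):
    T=cap(n);W=world(T);m=box(W,col(T,"orange"),[.3,-.5,.18],[.62,-.2,.32]);p=W[m];print(n,len(p),np.percentile(p[:,2],[1,50,99]))
    q=p[p[:,2]>P[2]-.02]; A=np.c_[q[:,:2],np.ones(len(q))];print(np.linalg.lstsq(A,q[:,2],rcond=None)[0])
    m=box(W,col(T,"grey"),[.3,-.5,.02],[.62,-.2,.15]);p=W[m];print("grey",len(p),np.percentile(p[:,2],[50,99]),cv2.minAreaRect(p[:,:2].astype(np.float32)*1000))
g=-.243+np.pi;c=np.array([.5045,.0485]);tab=c+.06*np.array([-np.sin(g),np.cos(g)]);print(tab,g-np.pi/2,rel([*tab,.27],g-np.pi/2))
```

```text
[ 0.44105865 -0.28785579  0.27306673] -1.250990797690493 0.009185807389083726 [ 0.09348391  0.42980489 -2.59782419]
top 1001 [0.19734289 0.24776969 0.27748868]
[0.02374647 0.01512413 0.25769796]
grey 156 [0.06237552 0.08277957] ((519.91552734375, -276.1733093261719), (44.20035934448242, 76.93425750732422), 64.82957458496094)
side 1450 [0.19824821 0.24007043 0.27297898]
[-0.01951541  0.03251513  0.28199017]
grey 1571 [0.05221937 0.07746364] ((491.9438171386719, -380.1470642089844), (164.87631225585938, 224.50437927246094), 18.628774642944336)
[ 0.49006307 -0.00973723] 1.3277963267948967 [-2.4830e-01 -1.3420e-01  1.5000e-03 -2.5788e+00]
```

apply_moves --plan '[[[-0.01,-0.005,0],-0.06,255],[[-0.03,-0.015,0],-0.17,255],[[-0.05,-0.027,0],-0.28,255],[[-0.07,-0.038,0],-0.39,255],[[-0.09,-0.049,0],-0.5,255],[[-0.11,-0.06,0],-0.61,255],[[-0.13,-0.07,0],-0.72,255],[[-0.15,-0.081,0],-0.83,255],[[-0.17,-0.092,0],-0.94,255],[[-0.19,-0.103,0],-1.05,255],[[-0.21,-0.114,0],-1.16,255],[[-0.22,-0.12,0],-1.27,255]]'

```text
time_s: 22.23
position: [0.4856, -0.0392, 0.2714]
orientation: [1.0, 0.013, -0.001, -0.0]
wrist_force: [0.2, -0.3, -1.7]
finger_gap: 0.0096
```

apply_moves --plan '[[[0,0,0],-0.11,255],[[0,0,0],-0.22,255],[[0,0,0],-0.33,255],[[0,0,0],-0.44,255],[[0,0,0],-0.55,255],[[0,0,0],-0.66,255],[[0,0,0],-0.77,255],[[0,0,0],-0.88,255],[[0,0,0],-0.99,255],[[0,0,0],-1.1,255],[[0,0,0],-1.2,255],[[0,0,0],-1.28,255]]'

```text
time_s: 23.23
position: [0.4855, -0.0413, 0.2713]
orientation: [0.795, 0.607, -0.001, -0.001]
wrist_force: [0.5, 0.0, -1.7]
finger_gap: 0.0094
```

apply_moves --plan '[[[0,0,0],-0.02,255],[[0,0,0],-0.02,255],[[0,0,0],-0.02,255],[[0,0,0],-0.02,255]]'

```text
time_s: 23.57
position: [0.4858, -0.0413, 0.2722]
orientation: [0.791, 0.612, -0.0, -0.0]
wrist_force: [-0.7, 0.3, -1.8]
finger_gap: 0.0097
```

```bash
cat >> h.py <<'E'
def rim(T,nm,lo,hi):
    W=world(T);p=W[box(W,col(T,nm)|col(T,"white"),lo,hi)]
    return len(p),cv2.minAreaRect(p[:,:2].astype(np.float32)*1000),np.percentile(p[:,2],[2,50,98]).round(3)
E
python3 - <<'E'
from h import *
P,Y,o=pose();print(P,Y,o["finger_gap"],rel([.4901,-.0097,.2],1.3278))
for n in("top","side"):
    T=cap(n);print(n,rim(T,"orange",[.35,-.15,.26],[.67,.2,.285]))
    cv2.imwrite(f"pics/{n}9.png",T["img"])
a=cv2.resize(cv2.imread("pics/top9.png")[80:260,180:360],None,fx=2.2,fy=2.2);b=cv2.resize(cv2.imread("pics/side9.png")[60:260,130:330],None,fx=2,fy=2)
o=np.zeros((400,800,3),np.uint8);o[:396,:396]=a;o[:400,400:]=b;cv2.imwrite("pics/c9.png",o)
E
```

```text
[ 0.48575927 -0.04130123  0.27216001] 1.3169546021075382 0.009668918263436205 [ 0.0317 -0.0037  0.0722 -0.0108]
top (356, ((503.34130859375, 17.52661895751953), (129.252197265625, 197.34127807617188), 78.0672378540039), array([0.26 , 0.273, 0.278]))
side (879, ((501.62554931640625, 19.131629943847656), (129.8379669189453, 206.40452575683594), 77.104736328125), array([0.26 , 0.268, 0.274]))
```

View pics/c9.png

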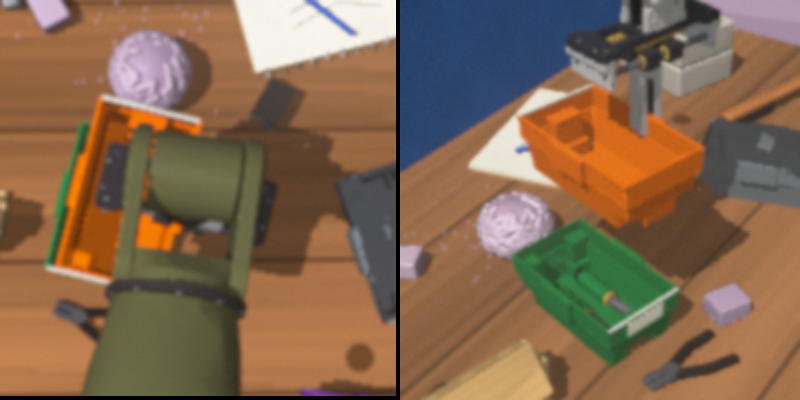

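Orange is level and turned, with its label at the far end (150,105), and sits about 30 mm off sideways. The grey tray at the right edge looks odd, so I look at it closer.

Run:
```python
from h import *
a=cv2.resize(cv2.imread("pics/top9.png")[110:290,300:450],None,fx=2.6,fy=2.2);b=cv2.resize(cv2.imread("pics/side9.png")[60:200,260:440],None,fx=2.2,fy=2.8)
o=np.zeros((400,800,3),np.uint8);o[:a.shape[0],:390]=a;o[:b.shape[0],400:796]=b;cv2.imwrite("pics/c10.png",o)
for n in("top","side"):
    T=cap(n);W=world(T);p=W[box(W,np.ones(W.shape[:2],bool),[.3,-.5,.012],[.62,-.2,.18])]
    print(n,len(p),np.percentile(p[:,2],[5,25,50,75,95,99]).round(3),cv2.minAreaRect(p[:,:2].astype(np.float32)*1000))
    v=np.isfinite(W[...,0])
    if n=="top":
        for x in np.arange(.34,.6,.03): print(round(x,2),[round(float(np.median(q[:,2])),3) if len(q:=W[box(W,v,[x,y,-.01],[x+.015,y+.015,.2])]) else None for y in np.arange(-.46,-.2,.03)])
```

```text
top 1829 [0.017 0.034 0.053 0.07  0.079 0.082] ((464.042724609375, -367.649169921875), (233.02801513671875, 304.0758056640625), 82.10301971435547)
0.34 [0.002, 0.001, -0.0, 0.002, 0.049, 0.001, 0.001, 0.001, 0.001]
0.37 [0.002, 0.07, 0.063, 0.061, 0.005, 0.001, 0.002, 0.001, 0.002]
0.4 [0.001, 0.059, 0.004, 0.005, 0.004, 0.004, 0.001, 0.001, 0.001]
0.43 [0.0, None, 0.005, 0.004, 0.003, -0.003, 0.001, 0.001, 0.001]
0.46 [0.001, None, 0.032, 0.004, 0.004, 0.005, 0.003, 0.0, 0.001]
0.49 [0.0, 0.002, 0.06, 0.004, 0.004, 0.006, 0.005, -0.0, 0.002]
0.52 [0.001, 0.0, 0.073, 0.003, 0.003, 0.023, 0.059, 0.002, 0.001]
0.55 [0.001, -0.0, 0.006, 0.062, 0.047, 0.0, 0.001, 0.001, 0.002]
0.58 [0.011, 0.001, 0.002, 0.002, 0.002, 0.0, 0.001, 0.001, 0.001]
side 2287 [0.016 0.031 0.049 0.063 0.076 0.078] ((470.643310546875, -366.70172119140625), (228.42369079589844, 299.6063537597656), 81.11517333984375)
```

View pics/c10.png

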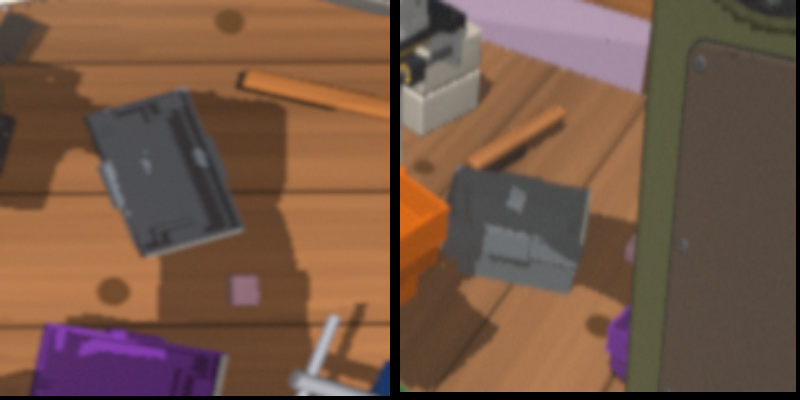

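The depth map shows the grey tray standing upright with its floor at 4 mm and rim at 60–80 mm, so the lifting went cleanly. I shift orange over green and lower it.

apply_moves --plan '[[[0.015,-0.002,0],0,255],[[0.03,-0.005,0.01],0,255],[[0.03,-0.005,0.03],0,255],[[0.03,-0.005,0.05],0,255],[[0.03,-0.005,0.07],0,255],[[0.03,-0.005,0.085],0,255],[[0.03,-0.005,0.1],0,255],[[0.03,-0.005,0.11],0,255],[[0.03,-0.005,0.11],0,255],[[0.03,-0.005,0.11],0,255],[[0.03,-0.005,0.11],0,255]]'

```text
time_s: 24.68
position: [0.4889, -0.011, 0.1634]
orientation: [0.79, 0.613, 0.0, 0.0]
wrist_force: [0.1, -0.3, -2.2]
finger_gap: 0.0092
```

Run:
```python
from h import *
P,Y,o=pose();print(P,Y,o["finger_gap"],o["wrist_force"])
for n in("top","side"):
    T=cap(n);print(n,rim(T,"orange",[.35,-.15,P[2]-.012],[.67,.2,P[2]+.012]),rim(T,"green",[.35,-.15,.062],[.67,.2,.085]))
```

```text
[ 0.48890855 -0.01104672  0.16337777] 1.3188764212406423 0.009237675617814535 [ 0.11921919 -0.31799676 -2.19903348]
top (290, ((503.1308288574219, 48.44373321533203), (129.06753540039062, 201.35116577148438), 78.21451568603516), array([0.152, 0.164, 0.17 ])) (38, ((661.3001098632812, -7.353115081787109), (16.083799362182617, 62.18669891357422), 0.4096473753452301), array([0.062, 0.065, 0.072]))
side (656, ((504.4144287109375, 48.49928283691406), (131.7053680419922, 205.9380340576172), 76.49761199951172), array([0.152, 0.161, 0.165])) (265, ((520.7234497070312, 101.02693176269531), (28.278318405151367, 199.71534729003906), 78.29707336425781), array([0.063, 0.074, 0.078]))
```

apply_moves --plan '[[[0,0,0.006],0.008,255],[[0,0,0.012],0.008,255],[[0,0,0.017],0.008,255],[[0,0,0.022],0.008,255],[[0,0,0.026],0.008,255],[[0,0,0.029],0.008,255],[[0,0,0.03],0.008,255],[[0,0,0.03],0.008,255]]'

```text
time_s: 25.45
position: [0.4889, -0.0114, 0.1349]
orientation: [0.793, 0.609, 0.0, 0.001]
wrist_force: [-14.5, -2.8, 33.0]
finger_gap: 0.0092
```

Run:
```python
from h import *
P,Y,o=pose();print(P,Y,o["finger_gap"],o["wrist_force"],o["moment"])
for n in("top","side"):
    T=cap(n);print(n,rim(T,"orange",[.35,-.15,P[2]-.012],[.67,.2,P[2]+.012]))
```

```text
[ 0.48886365 -0.01140123  0.13490932] 1.3106288714997394 0.009243559170362214 [-14.45914776  -2.76423293  32.99485913] [-0.27665003  2.5366448  -0.14131379]
top (288, ((502.8529052734375, 48.29280090332031), (126.62700653076172, 201.25140380859375), 75.85205841064453), array([0.123, 0.136, 0.142]))
side (660, ((503.85479736328125, 47.67860794067383), (131.25350952148438, 204.67141723632812), 74.69476318359375), array([0.123, 0.133, 0.138]))
```

apply_moves --plan '[[[0,0,-0.002],0,255],[[0,0,-0.002],0,140],[[0,0,-0.002],0,140],[[0,0,-0.002],0,140],[[0,0,-0.002],0,140],[[0,0,-0.04],0,140],[[0,0,-0.08],0,140],[[0,0,-0.11],0,140],[[0,0,-0.11],0,140],[[0,0,-0.11],0,140]]' --force 40

```text
time_s: 26.38
position: [0.4888, -0.011, 0.2434]
orientation: [0.793, 0.61, 0.001, 0.001]
wrist_force: [0.2, -0.3, -0.5]
finger_gap: 0.0424
```

```bash
cat >> h.py <<'E'
def level(T,nm,lo,hi):
    W=world(T);p=W[box(W,col(T,nm)|col(T,"white"),lo,hi)]
    g=cv2.minAreaRect(p[:,:2].astype(np.float32))
    A=np.c_[trayxy(p),np.ones(len(p))];return np.linalg.lstsq(A,p[:,2],rcond=None)[0].round(3)
E
python3 - <<'E'
from h import *
P,Y,o=pose();print(P,Y,o["finger_gap"])
for n in("top","side"):
    T=cap(n);print(n,rim(T,"orange",[.35,-.15,.124],[.67,.2,.148]),level(T,"orange",[.35,-.15,.128],[.67,.2,.148]),rim(T,"green",[.35,-.15,.062],[.67,.2,.085]))
print(rel([.5675,.3655,.18],-1.811),rel([.5675,.3655,.18],1.3306))
E
```

```text
[ 0.48884397 -0.01099838  0.24336142] 1.311081503187085 0.042383056049367644
top (238, ((502.7279357910156, 47.36345291137695), (129.20657348632812, 201.65126037597656), 75.35221099853516), array([0.125, 0.137, 0.142])) [-0.    -0.005  0.137] (38, ((659.8323974609375, -7.665992736816406), (19.500545501708984, 56.25006103515625), 2.3771255016326904), array([0.062, 0.065, 0.073]))
side (727, ((504.9687194824219, 48.35728454589844), (131.1778106689453, 204.06912231445312), 74.46232604980469), array([0.124, 0.133, 0.137])) [0.009 0.004 0.134] (208, ((523.8097534179688, 107.131591796875), (14.179384231567383, 197.33932495117188), 73.75731658935547), array([0.062, 0.073, 0.077]))
[ 0.3842 -0.0199  0.0612  3.1221] [ 0.3842 -0.0199  0.0612 -0.0195]
```

Orange is seated level, 60 mm up on green. Now the chisel.

apply_moves --plan '[[[0.04,-0.002,0],-0.02,140],[[0.08,-0.004,0],-0.02,140],[[0.12,-0.006,0],-0.02,140],[[0.16,-0.008,0],-0.02,140],[[0.2,-0.01,0],-0.02,140],[[0.24,-0.012,0],-0.02,140],[[0.28,-0.014,0],-0.02,140],[[0.32,-0.016,0],-0.02,140],[[0.36,-0.018,0],-0.02,140],[[0.384,-0.02,0.03],-0.02,140],[[0.384,-0.02,0.06],-0.02,140],[[0.384,-0.02,0.06],-0.02,140]]'

```text
time_s: 27.48
position: [0.5651, 0.3652, 0.1734]
orientation: [0.786, 0.618, -0.006, -0.001]
wrist_force: [-0.2, -0.6, -1.4]
finger_gap: 0.0424
```

apply_moves --plan '[[[0,0,0],0,140],[[0,0,0],0,140],[[0,0,0],0,140]]'

```text
time_s: 27.73
position: [0.5685, 0.3648, 0.1847]
orientation: [0.787, 0.617, 0.001, 0.0]
wrist_force: [-1.0, 0.0, 0.5]
finger_gap: 0.0424
```

Run:
```python
from h import *
P,Y,o=pose();print(P,Y,rel([.5675,.3655,.127],1.3306))
s=cap("side");print(tool_axis(s,"orange",[.4,.3,.08],[.65,.45,.17]))
```

```text
[0.56851446 0.36479419 0.18469763] 1.3300104775334853 [ 0.0004 -0.0012  0.0577 -0.0006]
(274, array([0.553, 0.371, 0.113]), array([ 0.56, -0.13,  0.82]), array([-0.029,  0.028]))
```

apply_moves --plan '[[[0,-0.001,0.03],0,140],[[0,-0.001,0.055],0,140],[[0,-0.001,0.057],0,140],[[0,-0.001,0.057],0,140],[[0,-0.001,0.057],0,255],[[0,-0.001,0.057],0,255],[[0,-0.001,0.057],0,255],[[0,-0.001,0.057],0,255],[[0,-0.001,0.057],0,255],[[0,-0.001,0.057],0,255]]'

```text
time_s: 28.62
position: [0.5672, 0.3657, 0.1267]
orientation: [0.787, 0.617, 0.001, 0.0]
wrist_force: [-0.3, -1.0, 6.1]
finger_gap: 0.0197
```

apply_moves --plan '[[[0,0.006,-0.008],0,255],[[0,0.011,-0.016],0,255],[[0,0.017,-0.025],0,255],[[0,0.023,-0.033],0,255],[[0,0.029,-0.041],0,255],[[0,0.034,-0.049],0,255],[[0,0.04,-0.057],0,255],[[0,0.04,-0.09],0,255],[[0,0.04,-0.12],0,255],[[0,0.04,-0.15],0,255],[[0,0.04,-0.15],0,255],[[0,0.04,-0.15],0,255]]'

```text
time_s: 29.62
position: [0.6064, 0.3559, 0.2777]
orientation: [0.787, 0.617, 0.002, 0.001]
wrist_force: [0.3, 0.2, -1.9]
finger_gap: 0.0197
```

Run:
```python
from h import *
P,Y,o=pose();print(P,o["finger_gap"],trayxy(P,(.504,.048),-.257))
s=cap("side"); print(tool_axis(s,"orange",P-[.08,.06,.1],P+[.08,.06,.05]))
```

```text
[0.60641598 0.35592073 0.27765423] 0.01965485943826888 [0.02078496 0.32383976]
(298, array([0.59 , 0.362, 0.262]), array([ 0.53, -0.17,  0.83]), array([-0.026,  0.029]))
```

apply_moves --plan '[[[-0.03,-0.003,0],0,255],[[-0.07,-0.007,0],0,255],[[-0.11,-0.011,0],0,255],[[-0.15,-0.015,0],0,255],[[-0.19,-0.019,0],0,255],[[-0.23,-0.023,0],0,255],[[-0.27,-0.027,0],0,255],[[-0.3,-0.03,0],0,255],[[-0.323,-0.03,0],0,255],[[-0.323,-0.03,0.03],0,255],[[-0.323,-0.03,0.06],0,255],[[-0.323,-0.03,0.08],0,255]]'

```text
time_s: 30.67
position: [0.4985, 0.0487, 0.192]
orientation: [0.787, 0.617, -0.001, -0.001]
wrist_force: [-0.6, 0.1, -2.4]
finger_gap: 0.0195
```

apply_moves --plan '[[[0,0,0],0,255],[[0,0,0],0,255],[[0,0,0],0,255]]'

```text
time_s: 30.92
position: [0.5002, 0.0494, 0.1964]
orientation: [0.787, 0.617, 0.0, 0.0]
wrist_force: [0.4, -0.1, -1.4]
finger_gap: 0.0196
```

Run:
```python
from h import *
P,Y,o=pose();print(P,o["finger_gap"],trayxy(P,(.504,.048),-.257),rel([.5,.049,.154],1.33))
s=cap("side"); print(tool_axis(s,"orange",P-[.08,.03,.05],P+[.08,.03,.05]))
```

```text
[0.50022756 0.04938404 0.19638681] 0.01959172437055204 [-0.00400034  0.0003797 ] [-0.0004 -0.0001  0.0424  0.0011]
(170, array([0.483, 0.057, 0.176]), array([ 0.44, -0.21,  0.87]), array([-0.024,  0.03 ]))
```

apply_moves --plan '[[[0,0,0.02],0,255],[[0,0,0.036],0,255],[[0,0,0.042],0,255],[[0,0.007,0.047],0,255],[[0,0.0135,0.053],0,255],[[0,0.019,0.06],0,255],[[0,0.025,0.067],0,255],[[0,0.03,0.074],0,255],[[0,0.034,0.081],0,255],[[0,0.038,0.087],0,255],[[0,0.038,0.087],0,255],[[0,0.038,0.087],0,255]]' --force 12

```text
time_s: 31.97
position: [0.5363, 0.0403, 0.1077]
orientation: [0.787, 0.617, -0.001, -0.001]
wrist_force: [-0.4, 0.2, -1.1]
finger_gap: 0.0198
```

apply_moves --plan '[[[0,0,-0.001],0,180],[[0,0,-0.001],0,180],[[0,0,-0.001],0,180],[[0,0,-0.04],0,180],[[0,0,-0.08],0,180],[[0,0,-0.1],0,180],[[-0.04,0,-0.1],0,140],[[-0.08,0,-0.1],0,140],[[-0.12,0,-0.1],0,140],[[-0.16,0,-0.1],0,140],[[-0.18,0,-0.1],0,140],[[-0.18,0,-0.1],0,140]]' --force 40

```text
time_s: 32.97
position: [0.493, -0.1378, 0.2088]
orientation: [0.788, 0.616, -0.0, 0.0]
wrist_force: [0.7, 1.1, -0.2]
finger_gap: 0.0423
```

Run:
```python
from h import *
P,Y,o=pose();print(P,Y,o["finger_gap"])
for n in("top","side"):
    T=cap(n);W=world(T);cv2.imwrite(f"pics/{n}11.png",T["img"])
    print(n,rim(T,"orange",[.35,-.15,.124],[.67,.2,.148]))
    m=box(W,np.ones(W.shape[:2],bool),[.4,-.08,.07],[.62,.15,.1]);p=W[m];t=np.c_[trayxy(p,(.504,.048),-.257),p[:,2]];k=(abs(t[:,1])<.03)&(abs(t[:,0])<.075)
    print(k.sum(),np.percentile(t[k],[5,50,95],axis=0).round(3).tolist())
    m=box(W,np.isfinite(W[...,0]),[.3,-.5,.066],[.62,-.2,.09]);p=W[m];print("grey",len(p),cv2.minAreaRect(p[:,:2].astype(np.float32)*1000))
    m=box(W,col(T,"dark"),[.55,-.25,.018],[.75,-.075,.04]);p=W[m];print("sander",len(p),np.median(p,0),cv2.minAreaRect(p[:,:2].astype(np.float32)*1000))
a=cv2.resize(cv2.imread("pics/top11.png")[60:384,160:470],None,fx=1.5,fy=1.5);b=cv2.resize(cv2.imread("pics/side11.png")[60:260,130:330],None,fx=1.6,fy=1.6)
o=np.zeros((490,790,3),np.uint8);o[:a.shape[0],:a.shape[1]]=a;o[:320,468:788]=b;cv2.imwrite("pics/c11.png",o)
```

```text
[ 0.4929773  -0.13775785  0.20878793] 1.3273563587114106 0.04228613086801052
top (417, ((502.5947570800781, 47.30824661254883), (129.68601989746094, 201.56512451171875), 74.60595703125), array([0.124, 0.137, 0.142]))
314 [[-0.06, -0.018, 0.072], [0.017, -0.0, 0.082], [0.073, 0.014, 0.088]]
grey 477 ((458.221923828125, -345.2593078613281), (201.09678649902344, 131.89842224121094), 17.96965789794922)
sander 228 [ 0.65055847 -0.18208941  0.02907764] ((651.56640625, -182.27894592285156), (35.718265533447266, 60.5222053527832), 60.18375778198242)
side (721, ((505.33447265625, 48.18718338012695), (130.22483825683594, 206.81581115722656), 75.2500228881836), array([0.124, 0.134, 0.138]))
272 [[-0.025, -0.017, 0.072], [0.026, 0.004, 0.08], [0.072, 0.012, 0.084]]
grey 440 ((470.02374267578125, -343.0086669921875), (186.8933868408203, 139.14569091796875), 17.788665771484375)
sander 115 [ 0.65317853 -0.1774347   0.02788318] ((654.6648559570312, -178.69869995117188), (37.279727935791016, 58.32859420776367), 59.76248550415039)
```

View pics/c11.png

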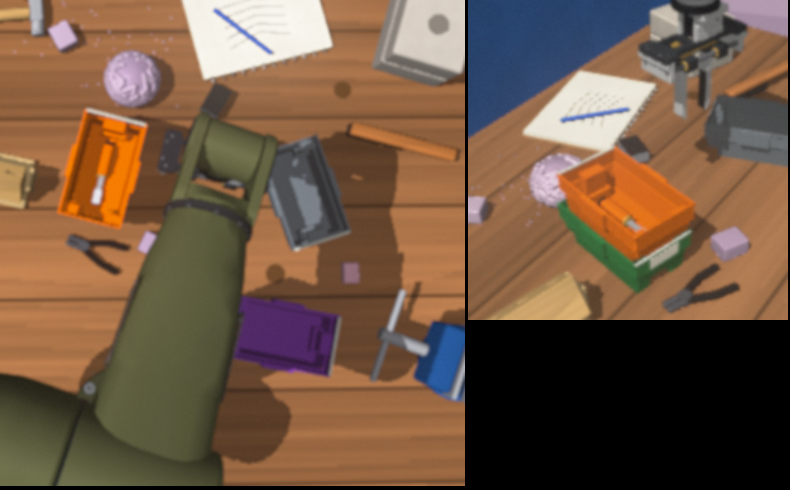

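The chisel lies in the orange tray (100,170) and the two-tray stack is square. The sander has been knocked to about (0.651, -0.181), seen at (217,100). Grey is upright (310,190). I fetch grey.

apply_moves --plan '[[[-0.03,-0.003,0],0.12,140],[[-0.06,-0.006,0],0.24,140],[[-0.09,-0.01,0],0.36,140],[[-0.12,-0.013,0],0.48,140],[[-0.158,-0.016,0],0.6,140],[[-0.158,-0.016,0],0.72,140],[[-0.158,-0.016,0],0.84,140],[[-0.158,-0.016,0],0.96,140],[[-0.158,-0.016,0],1.08,140],[[-0.158,-0.016,0],1.2,140],[[-0.158,-0.016,0],1.32,140],[[-0.158,-0.016,0],1.44,140]]'

```text
time_s: 34.07
position: [0.4417, -0.2829, 0.2085]
orientation: [0.998, -0.057, 0.0, -0.0]
wrist_force: [0.6, 0.5, -0.1]
finger_gap: 0.0426
```

apply_moves --plan '[[[0,0,0],0.12,140],[[0,0,0],0.24,140],[[0,0,0],0.36,140],[[0,0,0],0.48,140],[[0,0,0],0.6,140],[[0,0,0],0.72,140],[[0,0,0],0.84,140],[[0,0,0],0.96,140],[[0,0,0],1.08,140],[[0,0,0],1.144,140],[[0,0,0],1.144,140],[[0,0,0],1.144,140]]'

```text
time_s: 35.07
position: [0.4414, -0.2833, 0.2085]
orientation: [0.811, -0.585, 0.0, -0.0]
wrist_force: [-0.7, 0.5, 0.6]
finger_gap: 0.0423
```

Run:
```python
from h import *
P,Y,o=pose();print(P,Y,rel([.4395,-.288,.075],-1.257))
```

```text
[ 0.44142887 -0.28330147  0.20851401] -1.2492523458028566 [0.0038 0.0033 0.1335 0.0077]
```

apply_moves --plan '[[[0.004,0.003,0.04],0.008,140],[[0.004,0.003,0.08],0.008,140],[[0.004,0.003,0.12],0.008,140],[[0.004,0.003,0.133],0.008,140],[[0.004,0.003,0.133],0.008,140],[[0.004,0.003,0.133],0.008,255],[[0.004,0.003,0.133],0.008,255],[[0.004,0.003,0.133],0.008,255],[[0.004,0.003,0.133],0.008,255],[[0.004,0.003,0.133],0.008,255],[[0.004,0.003,0.133],0.008,255],[[0.004,0.003,0.133],0.008,255]]' --force 55

```text
time_s: 36.07
position: [0.4397, -0.2893, 0.0763]
orientation: [0.808, -0.589, 0.001, 0.0]
wrist_force: [-1.3, 0.3, 6.2]
finger_gap: 0.0095
```

apply_moves --plan '[[[0,0,-0.01],0,255],[[0,0,-0.03],0,255],[[0,0,-0.05],0,255],[[0,0,-0.08],0,255],[[0,0,-0.11],0,255],[[0,0,-0.14],0,255],[[0,0,-0.17],0,255],[[0,0,-0.2],0,255],[[0,0,-0.22],0,255],[[0,0,-0.22],0,255],[[0,0,-0.22],0,255]]'

```text
time_s: 36.98
position: [0.4392, -0.2888, 0.2959]
orientation: [0.808, -0.59, 0.001, -0.0]
wrist_force: [-0.0, -0.2, -2.9]
finger_gap: 0.01
```

Run:
```python
from h import *
P,Y,o=pose();g=-.262;tab=np.array([.5037,.0475])+.06*np.array([-np.sin(g),np.cos(g)])
print(P,Y,o["finger_gap"],o["wrist_force"],tab,rel([*tab,.295],g-np.pi/2))
```

```text
[ 0.43919004 -0.2888178   0.29590464] -1.2609688251097235 0.009991560342143158 [-0.03046548 -0.21562762 -2.87580264] [0.51924077 0.10545243] [-0.3511 -0.1964  0.0009  0.5718]
```

apply_moves --plan '[[[-0.015,-0.01,0],0.05,255],[[-0.045,-0.025,0],0.1,255],[[-0.08,-0.045,0],0.15,255],[[-0.115,-0.065,0],0.2,255],[[-0.15,-0.085,0],0.26,255],[[-0.185,-0.105,0],0.32,255],[[-0.22,-0.125,0],0.38,255],[[-0.255,-0.145,0],0.44,255],[[-0.29,-0.165,0],0.5,255],[[-0.32,-0.182,0],0.54,255],[[-0.34,-0.191,0],0.572,255],[[-0.351,-0.196,0],0.572,255]]'

```text
time_s: 37.98
position: [0.5184, 0.1076, 0.2935]
orientation: [-0.609, 0.793, 0.001, -0.001]
wrist_force: [-0.2, -0.5, -2.3]
finger_gap: 0.0095
```

apply_moves --plan '[[[0,0,0],0,255],[[0,0,0.02],0,255],[[0,0,0.04],0,255],[[0,0,0.06],0,255],[[0,0,0.07],0,255],[[0,0,0.07],0,255],[[0,0,0.07],0,255],[[0,0,0.07],0,255]]'

```text
time_s: 38.65
position: [0.5194, 0.1047, 0.2266]
orientation: [-0.609, 0.794, -0.0, 0.001]
wrist_force: [0.4, -0.7, -1.2]
finger_gap: 0.0095
```

```bash
cat >> h.py <<'E'
def rimz(T,z,dz=.012,lo=(.36,-.12),hi=(.66,.18),m=None):
    W=world(T); H=hsv(T); m=(H[...,1]<110) if m is None else m
    p=W[box(W,m,[*lo,z-dz],[*hi,z+dz])]; return len(p),cv2.minAreaRect(p[:,:2].astype(np.float32)*1000),np.percentile(p[:,2],[2,50,98]).round(3)
E
python3 - <<'E'
from h import *
P,Y,o=pose();print(P,Y,o["finger_gap"])
for n in("top","side"):
    T=cap(n);print(n,rimz(T,P[2]),rim(T,"orange",[.35,-.15,.124],[.67,.2,.148]));cv2.imwrite(f"pics/{n}12.png",T["img"])
E
```

```text
[0.51936218 0.10470254 0.2265893 ] 4.449947129933263 0.009507315830098742Traceback (most recent call last):
  File "<stdin>", line 4, in <module>
  File "h.py", line 33, in rim
    return len(p),cv2.minAreaRect(p[:,:2].astype(np.float32)*1000),np.percentile(p[:,2],[2,50,98]).round(3)
                                                                   ~~~~~~~~~~~~~^^^^^^^^^^^^^^^^^^
    return _quantile_unchecked(
        a, q, axis, out, overwrite_input, method, keepdims, weights)
    return _ureduce(a,
                    func=_quantile_ureduce_func,
    ...<5 lines>...
                    overwrite_input=overwrite_input,
                    method=method)
    r = func(a, **kwargs)
    result = _quantile(arr,
                       quantiles=q,
    ...<2 lines>...
                       out=out,
                       weights=wgt)
    slices_having_nans = np.isnan(arr[-1, ...])
                                  ~~~^^^^^^^^^
IndexError: index -1 is out of bounds for axis 0 with size 0
```

Run:
```python
from h import *
P,Y,o=pose()
for n in("top","side"):
    T=cap(n);W=world(T);H=hsv(T);cv2.imwrite(f"pics/{n}12.png",T["img"])
    print(n,rimz(T,P[2],m=(H[...,1]<110)&~((H[...,0]>22)&(H[...,0]<45)&(H[...,1]>50))))
    if n=="side": print(rim(T,"orange",[.35,-.15,.124],[.67,.2,.148]))
```

```text
top (294, ((506.2840576171875, 41.00157928466797), (123.56635284423828, 201.6005401611328), 70.44232940673828), array([0.215, 0.227, 0.231]))
side (829, ((508.1853332519531, 53.019710540771484), (143.15919494628906, 204.08270263671875), 72.76272583007812), array([0.215, 0.224, 0.236]))
(474, ((506.5964050292969, 54.278076171875), (120.71337890625, 209.8158416748047), 79.21729278564453), array([0.124, 0.134, 0.137]))
```

Run:
```python
from h import *
P,Y,o=pose()
for n in("top","side"):
    T=cap(n);W=world(T);H=hsv(T)
    m=(H[...,1]<110)&~((H[...,0]>22)&(H[...,0]<45)&(H[...,1]>50))
    p=W[box(W,m,[.36,-.12,P[2]-.008],[.66,.18,P[2]+.008])];t=trayxy(p,(.504,.0467),-.262)
    # -y edge: for bins of x, min y ; ends: for bins of y, min/max x
    def e(a,b,f,r): return [(round(x,3),round(float(f(t[k,b])),4)) for x in r if (k:=abs(t[:,a]-x)<.008).sum()>2]
    R=np.arange(-.09,.1,.03)
    print(n,"miny",e(0,1,np.min,R),"\n maxy",e(0,1,np.max,R));R=np.arange(-.06,.07,.02)
    print(" minx",e(1,0,np.min,R),"\n maxx",e(1,0,np.max,R))
    w=W[box(W,col(T,"white"),[.36,-.12,P[2]-.01],[.66,.18,P[2]+.01])]
    if len(w): print(" white",len(w),trayxy(w,(.504,.0467),-.262).mean(0))
```

```text
top miny [(np.float64(-0.09), -0.0587), (np.float64(-0.06), -0.0591), (np.float64(-0.03), -0.0637), (np.float64(0.0), -0.0641), (np.float64(0.03), -0.0639), (np.float64(0.06), -0.0592), (np.float64(0.09), -0.059)] 
 maxy [(np.float64(-0.09), -0.037), (np.float64(-0.06), -0.0546), (np.float64(-0.03), 0.0595), (np.float64(0.0), -0.0547), (np.float64(0.03), -0.0551), (np.float64(0.06), -0.0548), (np.float64(0.09), 0.0197)]
 minx [(np.float64(-0.06), -0.0986), (np.float64(-0.04), -0.1001), (np.float64(-0.02), 0.0986), (np.float64(0.0), 0.0976), (np.float64(0.02), 0.0979), (np.float64(0.04), 0.0981), (np.float64(0.06), -0.0373)] 
 maxx [(np.float64(-0.06), 0.1001), (np.float64(-0.04), 0.1006), (np.float64(-0.02), 0.1014), (np.float64(0.0), 0.1013), (np.float64(0.02), 0.102), (np.float64(0.04), 0.1019), (np.float64(0.06), -0.0307)]
 white 7 [-0.09679055 -0.04743612]
side miny [(np.float64(-0.09), -0.0585), (np.float64(-0.06), -0.0601), (np.float64(-0.03), -0.063), (np.float64(0.0), -0.0637), (np.float64(0.03), -0.0646), (np.float64(0.06), -0.0585), (np.float64(0.09), -0.0575)] 
 maxy [(np.float64(-0.09), 0.0617), (np.float64(-0.06), 0.0612), (np.float64(-0.03), 0.0665), (np.float64(0.0), 0.0788), (np.float64(0.03), 0.0661), (np.float64(0.06), 0.061), (np.float64(0.09), 0.0603)]
 minx [(np.float64(-0.06), -0.0959), (np.float64(-0.04), -0.0988), (np.float64(-0.02), -0.0978), (np.float64(0.0), -0.0991), (np.float64(0.02), -0.0977), (np.float64(0.04), -0.0975), (np.float64(0.06), -0.0974)] 
 maxx [(np.float64(-0.06), 0.0859), (np.float64(-0.04), -0.0932), (np.float64(-0.02), -0.0936), (np.float64(0.0), -0.0933), (np.float64(0.02), -0.0918), (np.float64(0.04), 0.1045), (np.float64(0.06), 0.1016)]
 white 3 [-0.0281522   0.04956814]
```

The grey tray's edges match the frame implied by the gripper to within 1 mm. I lower it onto orange.

apply_moves --plan '[[[0,0,0.006],0,255],[[0,0,0.012],0,255],[[0,0,0.017],0,255],[[0,0,0.022],0,255],[[0,0,0.026],0,255],[[0,0,0.029],0,255],[[0,0,0.031],0,255],[[0,0,0.031],0,255]]'

```text
time_s: 39.57
position: [0.5191, 0.1055, 0.1961]
orientation: [-0.609, 0.793, -0.0, 0.001]
wrist_force: [-8.0, 1.4, 15.7]
finger_gap: 0.0095
```

apply_moves --plan '[[[0,0,0],0,140],[[0,0,0],0,140],[[0,0,0],0,140],[[0,0,0],0,140],[[0,0,-0.03],0,140],[[0,0,-0.06],0,140],[[0,0,-0.07],0,140],[[0,0,-0.07],0,140]]' --force 40

```text
time_s: 40.23
position: [0.5198, 0.1052, 0.2669]
orientation: [-0.609, 0.793, -0.001, 0.002]
wrist_force: [0.1, 0.3, -0.4]
finger_gap: 0.0424
```

Run:
```python
from h import *
P,Y,o=pose();print(P,Y,o["finger_gap"])
for n in("top","side"):
    T=cap(n);W=world(T);H=hsv(T)
    m=(H[...,1]<110)&~((H[...,0]>22)&(H[...,0]<45)&(H[...,1]>50))
    p=W[box(W,m,[.36,-.12,.185],[.66,.18,.205])];t=np.c_[trayxy(p,(.504,.0475),-.262),p[:,2]]
    print(n,len(p),[ (sx,sy,round(float(np.median(t[k,2])),3),round(float(np.percentile(abs(t[k,0]),98)),3),round(float(np.percentile(abs(t[k,1]),98)),3)) for sx in(-1,1) for sy in(-1,1) if (k:=(t[:,0]*sx>.05)&(t[:,1]*sy>.03)).sum()>4])
    m=box(W,col(T,"dark"),[.55,-.25,.018],[.75,-.075,.04]);p=W[m];print("sander",len(p),np.median(p,0),cv2.minAreaRect(p[:,:2].astype(np.float32)*1000))
    cv2.imwrite(f"pics/{n}13.png",T["img"])
```

```text
[0.51976901 0.10519186 0.26685806] 4.450142623935519 0.042356340650052185
top 293 [(-1, -1, 0.197, 0.1, 0.06), (1, -1, 0.197, 0.101, 0.06), (1, 1, 0.194, 0.101, 0.042)]
sander 224 [ 0.65183091 -0.18276394  0.02893006] ((651.7926635742188, -182.66090393066406), (35.70173263549805, 61.22202682495117), 59.707977294921875)
side 824 [(-1, -1, 0.193, 0.098, 0.06), (-1, 1, 0.194, 0.098, 0.06), (1, -1, 0.193, 0.101, 0.059), (1, 1, 0.194, 0.104, 0.061)]
sander 0 [nan nan nan] ((0.0, 0.0), (0.0, 0.0), 0.0)
  return _methods._mean(a, axis=axis, dtype=dtype,
  ret = um.true_divide(
```

The three-tray stack stands level with the grey rim at 196 mm. Now the sander.

apply_moves --plan '[[[0.03,-0.025,0],0.05,40],[[0.06,-0.05,0],0.1,40],[[0.09,-0.075,0],0.15,40],[[0.12,-0.1,0],0.2,40],[[0.15,-0.125,0],0.26,40],[[0.18,-0.15,0],0.26,40],[[0.21,-0.175,0],0.26,40],[[0.243,-0.202,0.02],0.26,40],[[0.243,-0.202,0.06],0.26,40],[[0.243,-0.202,0.1],0.26,40],[[0.243,-0.202,0.14],0.26,40],[[0.243,-0.202,0.16],0.26,40]]' --force 25

```text
time_s: 41.33
position: [0.6482, -0.1813, 0.0964]
orientation: [-0.5, 0.866, 0.004, -0.003]
wrist_force: [0.5, -0.3, -0.5]
finger_gap: 0.0792
```

apply_moves --plan '[[[0,0,0],0,40],[[0,0,0],0,40],[[0,0,0],0,40]]'

```text
time_s: 41.58
position: [0.6516, -0.1821, 0.1058]
orientation: [-0.501, 0.866, -0.001, 0.001]
wrist_force: [0.5, 0.3, 0.7]
finger_gap: 0.0792
```

Run:
```python
from h import *
P,Y,o=pose();print(P,Y,o["finger_gap"])
T=cap("side");W=world(T)
m=box(W,col(T,"dark")|col(T,"grey"),[.58,-.25,.006],[.75,-.1,.036]);p=W[m]
k,l,st,ce=cv2.connectedComponentsWithStats(m.astype(np.uint8));print(st[1:,4].tolist())
for i in range(1,k):
    if st[i,4]>40: q=W[l==i];print(np.median(q,0),q.min(0),q.max(0),cv2.minAreaRect(q[:,:2].astype(np.float32)*1000))
print(rel([.652,-.181,.03],-2.094))
cv2.imwrite("pics/s14.png",cv2.resize(T["img"][90:240,150:350],None,fx=3,fy=3))
```

```text
[ 0.6516016  -0.18206244  0.10577264] 4.190250586482251 0.0792135140902151
[]
[-0.0011  0.0004  0.0764  0.0011]
```

View pics/s14.png

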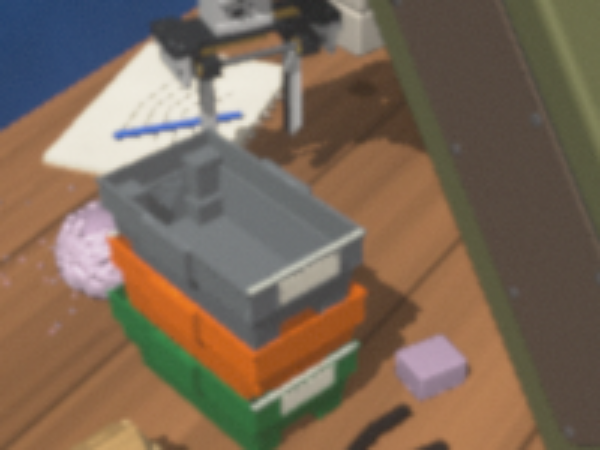

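The stack is square with labels alternating (grey 305,270; green 310,385). The sander is hidden behind it in the side view. The top view fixed it just before, so I descend and grip.

apply_moves --plan '[[[0,0,0.03],0,40],[[0,0,0.06],0,40],[[0,0,0.075],0,40],[[0,0,0.075],0,40],[[0,0,0.075],0,255],[[0,0,0.075],0,255],[[0,0,0.075],0,255],[[0,0,0.075],0,255],[[0,0,0.075],0,255],[[0,0,0.075],0,255],[[0,0,0.075],0,255],[[0,0,0.075],0,255]]'

```text
time_s: 42.63
position: [0.6513, -0.182, 0.03]
orientation: [-0.501, 0.866, -0.0, 0.0]
wrist_force: [-1.1, 0.9, 5.3]
finger_gap: 0.0399
```

apply_moves --plan '[[[0,0,-0.03],0,255],[[0,0,-0.07],0,255],[[0,0,-0.11],0,255],[[0,0,-0.15],0,255],[[0,0,-0.19],0,255],[[0,0,-0.22],0,255],[[0,0,-0.22],0,255],[[0,0,-0.22],0,255],[[0,0,-0.22],0,255]]'

```text
time_s: 43.38
position: [0.6507, -0.1818, 0.248]
orientation: [-0.501, 0.866, 0.001, -0.001]
wrist_force: [-0.7, -0.2, -1.1]
finger_gap: 0.0398
```

Run:
```python
from h import *
P,Y,o=pose();print(P,Y,o["finger_gap"],rel([.504,.0475,.25],-.262-np.pi/2))
T=cap("side");W=world(T);m=box(W,col(T,"dark")|col(T,"grey"),P-[.05,.05,.05],P+[.05,.05,.0]);p=W[m];print(len(p),np.median(p,0),p.min(0),p.max(0))
```

```text
[ 0.65070759 -0.18182747  0.24796025] 4.1902112287305595 0.039830714804836055 [-0.1256  0.2415 -0.002  -0.2602]
293 [ 0.6385882  -0.17011668  0.24172334] [ 0.61928254 -0.20989355  0.21605773] [ 0.68194686 -0.14807957  0.24794556]
```

apply_moves --plan '[[[-0.01,0.02,-0.01],-0.04,255],[[-0.025,0.045,-0.015],-0.08,255],[[-0.04,0.075,-0.02],-0.13,255],[[-0.055,0.105,-0.02],-0.18,255],[[-0.07,0.135,-0.02],-0.22,255],[[-0.085,0.165,-0.02],-0.26,255],[[-0.1,0.195,-0.02],-0.26,255],[[-0.115,0.22,-0.02],-0.26,255],[[-0.126,0.24,-0.02],-0.26,255],[[-0.126,0.24,-0.02],-0.26,255],[[-0.126,0.24,-0.02],-0.26,255],[[-0.126,0.24,-0.02],-0.26,255]]'

```text
time_s: 44.43
position: [0.506, 0.0466, 0.2686]
orientation: [-0.609, 0.793, 0.0, -0.001]
wrist_force: [0.5, 0.5, -1.1]
finger_gap: 0.0397
```

Run:
```python
from h import *
P,Y,o=pose();print(P,Y,o["finger_gap"],rel([.504,.0475,.156],-.262-np.pi/2))
```

```text
[0.50595995 0.04663222 0.26859254] 4.450188220613874 0.039744894937150235 [-0.0003  0.0021  0.1126 -0.0002]
```

apply_moves --plan '[[[0,0.002,0.03],0,255],[[0,0.002,0.06],0,255],[[0,0.002,0.085],0,255],[[0,0.002,0.1],0,255],[[0,0.002,0.11],0,255],[[0,0.002,0.112],0,255],[[0,0.002,0.112],0,255],[[0,0.002,0.112],0,255]]'

```text
time_s: 45.1
position: [0.5045, 0.0472, 0.1583]
orientation: [-0.608, 0.794, -0.0, 0.0]
wrist_force: [-0.1, 0.8, 0.4]
finger_gap: 0.0398
```

apply_moves --plan '[[[0,0,0],0,110],[[0,0,0],0,110],[[0,0,0],0,110],[[0,0,-0.03],0,110],[[0,0,-0.06],0,110],[[0,0,-0.1],0,110],[[0,0,-0.14],0,110],[[-0.04,0,-0.14],0,110],[[-0.08,0,-0.14],0,110],[[-0.12,0,-0.14],0,110],[[-0.16,0,-0.14],0,110],[[-0.2,0,-0.14],0,110]]'

```text
time_s: 46.1
position: [0.5559, 0.2427, 0.298]
orientation: [-0.609, 0.793, -0.0, 0.0]
wrist_force: [0.9, -0.7, 0.5]
finger_gap: 0.0537
```

apply_moves --plan '[[[-0.04,0,0],0,110],[[-0.08,0,0],0,110],[[-0.12,0,0],0,110],[[-0.12,0,0],0,110],[[-0.12,0,0],0,110]]'

```text
time_s: 46.52
position: [0.5867, 0.3582, 0.296]
orientation: [-0.61, 0.793, 0.0, -0.001]
wrist_force: [1.1, -0.2, 0.2]
finger_gap: 0.0534
```

Run:
```python
from h import *
P,Y,o=pose();print(P,o["finger_gap"])
for n in("top","side"):
    T=cap(n);W=world(T);H=hsv(T);cv2.imwrite(f"pics/{n}15.png",T["img"])
    p=W[box(W,H[...,1]<110,[.36,-.12,.186],[.66,.18,.206])];print(n,"grey",len(p),cv2.minAreaRect(p[:,:2].astype(np.float32)*1000),np.median(p[:,2]),np.linalg.lstsq(np.c_[trayxy(p),np.ones(len(p))],p[:,2],rcond=None)[0].round(3))
    if n=="side": print(rim(T,"orange",[.35,-.15,.124],[.67,.2,.148]),rim(T,"green",[.35,-.15,.064],[.67,.2,.085]))
    p=W[box(W,np.isfinite(W[...,0]),[.4,-.05,.14],[.6,.14,.165])];t=np.c_[trayxy(p,(.504,.0475),-.262),p[:,2]];k=(abs(t[:,0])<.06)&(abs(t[:,1])<.04);print("in grey",k.sum(),np.percentile(t[k],[5,50,95],axis=0).round(3).tolist())
    p=W[box(W,col(T,"dark"),[.55,-.3,.018],[.75,-.075,.04])];print("sander left?",len(p))
    for x in models.outline_of(n,"sander_a_mid"): print(x["conf"],x["location"],np.nanmedian(W[x["region"]],0).round(3))
    for x in models.outline_of(n,"carving_mid")[:1]: print("carv",x["conf"],np.nanmedian(W[x["region"]],0).round(3))
a=cv2.resize(cv2.imread("pics/top15.png"),None,fx=1,fy=1);b=cv2.resize(cv2.imread("pics/side15.png")[100:240,140:340],None,fx=1.4,fy=1.4)
o=np.zeros((384,795,3),np.uint8);o[:,:512]=a;o[:196,513:793]=b;cv2.imwrite("pics/c15.png",o)
```

```text
[0.58666814 0.35818912 0.29596265] 0.053431209470609684
top grey 532 ((504.2334899902344, 46.58402633666992), (129.20184326171875, 201.8181610107422), 75.0760726928711) 0.19678211148833913 [-0.007 -0.006  0.196]
in grey 329 [[-0.026, -0.018, 0.148], [0.001, -0.0, 0.152], [0.029, 0.018, 0.156]]
sander left? 0
0.29 [222.3, 164.5] [0.509 0.05  0.135]
carv 0.63 [ 0.688 -0.009  0.061]
side grey 855 ((507.0608215332031, 46.82293701171875), (133.0433349609375, 205.3622283935547), 75.01958465576172) 0.1936124153086073 [-0.002  0.005  0.193]
(354, ((491.3704833984375, 95.72159576416016), (232.6956024169922, 106.05831146240234), 15.731821060180664), array([0.125, 0.133, 0.137])) (180, ((484.0918273925781, 106.42503356933594), (172.16534423828125, 73.71990966796875), 13.881157875061035), array([0.064, 0.074, 0.078]))
in grey 288 [[-0.025, -0.018, 0.144], [-0.001, 0.001, 0.15], [0.032, 0.02, 0.152]]
sander left? 0
carv 0.55 [0.696 0.031 0.056]
```

View pics/c15.png

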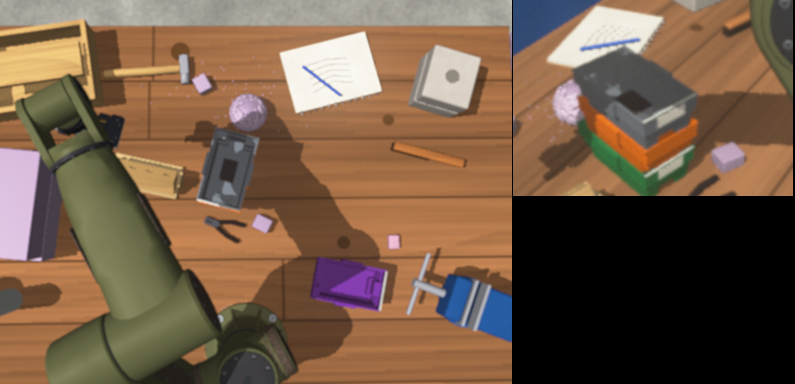

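Run:
```python
from h import *
T=dict(np.load("top0.npz"));W=world(T)
t=cv2.imread("pics/top15.png");c=cap("top");W2=world(c)
for n,w,im in(("t0",W,T["img"]),("now",W2,c["img"])):
    for v in(285,295,300,305,312): print(n,v,[(tuple(w[v,u].round(3).tolist()),im[v,u].tolist()) for u in(3,9,15,21)])
# any sander-like dark objects: components z .02-.034, size about 60x40
m=box(W2,hsv(c)[...,1]<90,[-.2,-.8,.02],[.95,.9,.034]).astype(np.uint8)
k,l,st,ce=cv2.connectedComponentsWithStats(m)
for i in range(1,k):
    if st[i,4]>60: q=W2[l==i];print(st[i,4],ce[i].round(),np.median(q,0).round(3),cv2.minAreaRect(q[:,:2].astype(np.float32)*1000)[1],np.median(c["img"][l==i],0))
```

```text
t0 285 [((0.182, 0.723, 0.006), [42, 65, 98]), ((0.181, 0.709, -0.0), [41, 67, 99]), ((0.181, 0.692, -0.002), [43, 68, 101]), ((0.181, 0.671, 0.004), [42, 66, 98])]
t0 295 [((0.165, 0.683, 0.081), [73, 75, 75]), ((0.161, 0.678, 0.059), [72, 75, 74]), ((0.157, 0.672, 0.036), [73, 76, 75]), ((0.152, 0.669, 0.005), [65, 73, 81])]
t0 300 [((0.155, 0.67, 0.105), [73, 76, 74]), ((0.151, 0.666, 0.08), [73, 75, 74]), ((0.144, 0.669, 0.042), [71, 74, 74]), ((0.137, 0.669, 0.005), [70, 74, 77])]
t0 305 [((0.142, 0.667, 0.11), [72, 75, 74]), ((0.136, 0.667, 0.078), [73, 76, 75]), ((0.13, 0.667, 0.045), [74, 77, 76]), ((0.122, 0.671, -0.0), [50, 66, 88])]
t0 312 [((0.121, 0.673, 0.098), [73, 76, 74]), ((0.111, 0.683, 0.046), [75, 95, 124]), ((0.102, 0.686, 0.005), [74, 116, 173]), ((0.101, 0.672, -0.003), [72, 116, 174])]
now 285 [((0.182, 0.724, 0.005), [45, 71, 105]), ((0.181, 0.71, -0.002), [44, 69, 104]), ((0.182, 0.688, 0.005), [46, 71, 107]), ((0.18, 0.675, -0.004), [46, 71, 105])]
now 295 [((0.166, 0.679, 0.09), [77, 79, 78]), ((0.162, 0.676, 0.063), [78, 81, 79]), ((0.158, 0.671, 0.038),
[... 323 characters left out ...]
.044), [77, 80, 81]), ((0.122, 0.672, -0.001), [52, 69, 92])]
now 312 [((0.121, 0.672, 0.099), [79, 82, 80]), ((0.111, 0.681, 0.05), [77, 98, 128]), ((0.102, 0.687, 0.002), [76, 122, 182]), ((0.102, 0.669, 0.004), [77, 123, 184])]
222 [183.  68.] [0.838 0.185 0.026] (90.66901397705078, 25.893482208251953) [188.  181.  182.5]
205 [201.  84.] [0.787 0.13  0.031] (51.195064544677734, 41.47626876831055) [217. 189. 217.]
68 [ 57. 205.] [0.42  0.56  0.028] (3.9636032581329346, 101.84712219238281) [71. 62. 70.]
187 [261. 224.] [ 0.357 -0.048  0.03 ] (48.344486236572266, 40.23805236816406) [208. 174. 205.]
95 [393. 242.] [ 0.298 -0.448  0.022] (31.333425521850586, 39.65461730957031) [208. 187. 237.]
```

The dark thing at the left edge is a post over 100 mm tall (the side camera's stand, probably), not a sander. No other sander is on the bench, so I hand in.

```bash
python3 -c "
from h import *
r.job_done();print(r.get_obs()['time_s'])"
```

```text
the job is handed in; nothing more can be done
the job is handed in; nothing more can be done
```

The carving kit is packed and handed in at about 47 s of robot time. Green is on the bench, orange is on it and grey is on top, each turned half a turn. No verdict was reported, so the readings below are my own.

- **Contents:** there were four items: two rasps in green, one chisel in orange and one sanding block in grey. The sanding block was knocked about 4 cm aside during the run. I found it again before gripping it.
- **Last checks:**
  - The rims measured about 76, 136 and 196 mm up, so each step is 60 mm.
  - The grey tray's rim was level to within 0.01 rad, and it sat within about 2 mm of centre over orange.
  - The sanding block lies in the middle of grey, with its top about 45 mm below the rim. The rasps and the chisel were lying flat when last seen, before the next tray covered them.
  - The carving reads within 1 mm of its starting place from the top camera.
- **Checks that disagreed:** with grey on top, the last rim outlines of orange and green were unreliable because those trays are partly hidden. The side camera's last carving reading was 43 mm off in y, with the carving partly behind the stack. For both I relied on earlier measurements or the top view.

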